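# Unload a dry-block heater and rock its insert free

## Robot

A 7-joint arm with a two-finger parallel gripper is mounted at the origin on the work surface. World frame = base frame: x ahead of the robot, y to its left, z up, the work surface at z = 0. Lengths are in m, angles in rad, forces in N, time in s.
With the tool pointing down it reaches from about 0.425 to 0.925 m from the base axis. Payload 6.8 kg.
Tool frame: the origin (TCP) lies at the very end of the fingers, on their centre line; the grasp point (between the pads) lies 19 mm behind it (hold_point_z is the distance from the TCP to the grasp point, in m); z points along the fingers, y is the direction in which the jaws open and shut (so a half turn about z gives the same grasp; the last joint's range is limited). The gripper opens to 85 mm and grips with 20 to 120 N. Pads are 22 mm wide; open, the fingers measure 114 mm over their backs; the gripper's body (76 mm by 85 mm) begins 54 mm behind the grasp point. The pads swing forward as they close: fully open they stand 13 mm farther back than shut.
Start: joints at [1.229, 0.477, 0.022, 1.555, -0.011, 1.109, -0.083], TCP at [0.156, -0.657, 0.231] pointing down, gripper open.
Joint ranges: [-2.96, 2.96], [-0.34, 2.1], [-1.41, 1.46], [0.24, 2.44], [-1.37, 4.51], [0.17, 1.92], [-2.96, 2.96]. Speed limits (rad/s): [2.39, 2.39, 3.14, 3.14, 3.14, 3.14, 3.14].

## Interface

Orientations are given as a unit quaternion [w, x, y, z].
In Python, from station import get_obs, read_camera, calibration, hand_in, regions_of, hold_point_z gives the robot as it stands.
- The arm moves only by the tool send_rows, never from a script. Its argument "motion" is text: rows parted by semicolons, each of 7 numbers parted by spaces: the shift along the world's x, y, z in cm, then the turn, a rotation vector about the world's x, y, z in degrees, then the closure, from 0 (fully open) to 1 (shut). In form: dx dy dz rx ry rz fingers; .... A call has 1 to 20 rows; each row shifts and turns the pose as measured when the row begins; what a row does not reach is not made up. A row lasts 1/12 s, in which the tool goes at most 41.7 mm and 7.16 degrees, less where a joint would pass 70% of its speed; a pose out of reach is approached as far as the arm can. A call is refused whole if a number of a shift passes 4.17 or a number of a turn 7.16, either way. A call with a gripper value outside its range is refused whole. The fingers move at their own pace and stop on an object; "newtons" is the grip in N (left out, the last holds). Time passes only in rows, so rows that do not move let the fingers close. It gives the time, the measured TCP pose, the force and the opening at its end, in the units of the state.
- get_obs(): the state, without advancing time (a new reading comes with each control period).
- read_camera(name): name is "scene" or "top" or "wrist"; returns the picture (400x640x3 uint8, red, green, blue); there is no depth.
- calibration(name): a dict with "mtx" (3x3 intrinsics, pixels), "R" (3x3) and "t" (3): a world point X has camera coordinates R X + t; the wrist camera has in their place "hand_eye" (4x4, takes a point from camera to tool coordinates, whose origin is the TCP and whose axes are the flange's). Camera axes: x right, y down, z forward; pixel columns grow to the right and rows downward; lengths in m; the calibration is good to about 2 mm. A picture is of the moment at which its call begins: read the wrist's pose just before it. calibration takes no time and is no camera call.
- hand_in(): hands the job in, once; it reports no verdict.
Trained networks look in the newest picture that a camera, given by its name, has taken for a name from the list of things; names that differ only in an ending like _2 or _b are one class to them, and where a whole thing is asked for, a point or a joint stands for the part that bears it (a point fixed in the world has none). Each returns a list of dicts, best first, with "conf" (0 to 1); they miss things now and then, are a little off and sometimes report something else, mostly with a low value. They report only what shows in the picture. A call takes as long as a camera call. They do not tell look-alikes from the thing itself.
- regions_of(thing, camera): "region" (400x640 bool, what is visible of it) and "point" ([column, row] in pixels, amid what is visible of it).
The state is a dict: "t": time; "q": joint angles; "joint_vel": joint speeds; "joint_torque": joint torques, N m; "eef_pos": TCP position; "tool_rot": TCP orientation; "contact_force": force on the tool from outside, world axes, zero at the start; "torque": the same for the moment, N m; "gripper_width": opening from 0.0 (shut) to 1.0 (fully open).
Only numpy, scipy, OpenCV 4.12 (cv2) and the standard library are available. Lean on these libraries where they do the work, as an engineer would, in place of code of your own. Each camera call takes 0.05 s, during which the arm holds its last target.

## Task

Empty the dry-block heater so that its aluminium insert can be changed: take the three capped vials out of the insert and stand them fully home in free holes of the stepped rack, the two long ones in the low step and the short one in the high step, so that all the caps come level. Then grip the insert by its upright lug and, instead of pulling it straight out, rock it in its tight well over to the left and then over to the right (as seen from the robot) until both sides are free, and lift it out. Finish still holding it in the gripper, level and still, just clear above its well (about 2 cm); keep the vials upright and leave everything else where it is.

Things in the scene. Friction and masses are not known exactly. Their poses are not given: they have to be found in the camera images.
- heater: dry-block heater, fixed: white housing, grey deck, 230 (x) x 160 (y) x 80 mm high, knob and display panel on its -x side, towards the robot. Origin: centre of its underside; x points away from the robot along its length, y to the left, z up. Turned up to 0.3 rad either way. The insert sits in a well in its deck.
- heater_well (a point): centre of the well's mouth, 80 mm above the heater's underside: well 163 (x) x 51 (y) mm, 20 mm deep. In each long wall (left and right) two spring ball plungers, 50 mm either side of the middle, press into a groove along the insert's long side: each side holds with about 10 to 18 N (so 30 N and more for a straight pull) until raised about 4.5 mm, then only drags lightly. Axes as the heater's.
- block: the insert: loose aluminium block 160 (x) x 48 (y) x 40 mm high, 0.5 to 0.75 kg, axes as the heater's; origin: centre of its underside, on the floor of the well (60 mm up), lower 20 mm in the well with 1.5 mm play all round. Top face 100 mm above the table; in it four vial wells, 24 mm wide and 20 mm deep, in a line at x = -62, -30, +30, +62 mm; three hold vials.
- block_lug (a point): centre of the insert's upright steel lifting lug, 62 mm above the insert's underside, 22 mm above its top face, at its middle. The lug is 24 mm long (x), 14 mm thick (y), 44 mm high, to be gripped across its thickness (along y). Axes as the insert's.
- block_left (a point): middle of the insert's lower left long edge, 24 mm to +y of the centre of its underside; axes as the insert's. Seated, the insert can lean about 0.14 rad; leaning it 0.11 rad to the right about its lower right edge raises this edge 5 mm, past its plungers.
- block_right (a point): middle of the insert's lower right long edge, 24 mm to -y of the centre of its underside; axes as the insert's. Leaning the insert 0.11 rad to the left about its lower left edge raises this edge 5 mm, past its plungers.
- rack: stepped vial rack, fixed, white plastic, 140 (x) x 94 (y) mm. Origin: centre of its underside, z up, x away from the robot, turned up to 0.3 rad either way. Low step: y -47 to +9 mm, top 28 mm up. High step: y +9 to +47 mm, top 57 mm up. Each has a row of four round holes along x. Vials of the right length have their cap tops 83 mm up in either row.
- rack_low (a point): middle of the low step's row of holes at the mouths (y = -27 mm, 28 mm up in the rack's frame; axes as the rack's). Holes at x = -51, -17, +17, +51 mm from here, 25.5 mm wide, 20 mm deep, floor 8 mm above the rack's underside. The one at +51 already holds a long vial; any other will do for the long vials.
- rack_high (a point): middle of the high step's row of holes at the mouths (y = +27 mm, 57 mm up in the rack's frame; axes as the rack's). Holes at x = -51, -17, +17, +51 mm from here, 25.5 mm wide, 20 mm deep, floor 37 mm above the rack's underside. The one at +51 already holds a short vial; any other will do for the short vial.
- long_a_mid (a point): first long vial to move: glass vial of amber glass with an aluminium crimp cap: body 22.5 mm in diameter, rounded foot, cap 20 mm in diameter and 7 mm high, 75 mm high in all, straight body up to 63 mm. The point is its centre, 37.5 mm above its underside; z points up. At the start it stands in one of the insert's wells (20 mm deep), so 55 mm of it shows.
- long_b_mid (a point): second long vial to move: glass vial of amber glass with an aluminium crimp cap: body 22.5 mm in diameter, rounded foot, cap 20 mm in diameter and 7 mm high, 75 mm high in all, straight body up to 63 mm. The point is its centre, 37.5 mm above its underside; z points up. At the start it stands in one of the insert's wells (20 mm deep), so 55 mm of it shows.
- short_a_mid (a point): the short vial to move: glass vial of amber glass with an aluminium crimp cap: body 22.5 mm in diameter, rounded foot, cap 20 mm in diameter and 7 mm high, 46 mm high in all, straight body up to 34 mm. The point is its centre, 23 mm above its underside; z points up. At the start it stands in one of the insert's wells (20 mm deep), so 26 mm of it shows.
- long_rack_mid (a point): long vial (75 mm) already in the rack's low row, to be left there; the point is its centre
- short_rack_mid (a point): short vial (46 mm) already in the rack's high row, to be left there; the point is its centre
- septa_jar: small white jar, 52 mm across, 55 mm high, not to be moved; origin under its centre
- reagent: amber bottle, 54 mm across, 105 mm high, not to be moved; origin under its centre
- spanner: spanner 150 mm long lying on the bench between the heater and the rack, not to be moved; origin under its middle
- beaker: glass beaker, 68 mm across, 85 mm high, not to be moved; origin under its centre
- flowmeter: hand-held gas flow meter lying flat, 120 x 62 x 26 mm, not to be moved; origin under its centre
- cap_box: open cardboard box with crimp caps, 90 x 66 x 22 mm, not to be moved; origin under its centre
Not all that is in view belongs to the job. What is shaped like the part that bears long_b_mid but blue is not meant. Leave any turquoise look-alike of the part that bears long_a_mid alone.

How it is judged:
By the outcome, as a careful person would: the job done as asked, in the order asked, and still so for the second after the job is handed in, while the arm keeps its last pose, push and grip.
It also fails if it takes over 72 s, if anything falls off the work surface, if the arm or the gripper's body presses on something with over 40 N, if the wrist force passes 120 N, or if a joint passes its speed limit or range.

## Working session

There is one attempt and no reset: what is moved stays moved. The work goes in short steps, Python scripts to look and compute and a tool call to move; the robot and the scene stay as the last step left them, time stands still between calls to the robot, and variables do not carry over. Pictures are saved under pics/ and viewed, and the job is handed in when it is done.

Besides the shell and the picture viewer there is one more tool, called after "Call:" as name(argument=value, ...) on one line, values as JSON. send_rows: Moves the arm, as the interface text tells. Its arguments: {"type":"object","properties":{"motion":{"type":"string"},"newtons":{"type":"number"}},"required":["motion"]}

```bash
ls; mkdir -p pics
python3 - <<'E'
from station import *
import cv2
o=get_obs()
for k,v in o.items(): print(k,v)
print(hold_point_z)
for n in ("scene","top","wrist"):
    im=read_camera(n); cv2.imwrite(f"pics/{n}0.png",im[:,:,::-1])
    c=calibration(n); print(n,{k:v.tolist() if hasattr(v,'tolist') else v for k,v in c.items()})
E
```

```text
pics
t 0.0
q [ 1.22893339  0.47778864  0.02226875  1.55646267 -0.01151592  1.1093009
 -0.08308266]
joint_vel [ 5.65026616e-04  1.00493430e-03 -1.26340173e-03 -9.12257726e-04
 -3.47307865e-04 -7.79714014e-05  3.04556360e-05]
joint_torque [-1.29135742e-04 -5.96462452e+01  1.60780605e+00 -2.81200433e+01
  1.23868149e-02  9.48310015e-03  2.20967837e-05]
eef_pos [ 0.15624992 -0.65604865  0.23032728]
tool_rot [-9.04045629e-04  9.93171188e-01  1.16662548e-01 -1.51191611e-04]
contact_force [-0.29081749 -0.3525632   0.59852305]
torque [0.00653214 0.00411276 0.02083064]
gripper_width 0.9953365771110665
0.0187
scene {'mtx': [[422.5784821555601, 0.0, 322.69361802162507], [0.0, 422.5784821555601, 205.37247121211203], [0.0, 0.0, 1.0]], 'R': [[0.36343295603645115, 0.9314014609796492, 0.020194181131754144], [0.558181597902907, -0.20034527856290896, -0.8051677298054783], [-0.7458885910302987, 0.30389650844082683, -0.592703232594787]], 't': [-0.20021597079569428, -0.22011607666837874, 1.4981742415683377]}
top {'mtx': [[403.74544385003253, 0.0, 323.2001348051207], [0.0, 403.74544385003253, 198.02683443589615], [0.0, 0.0, 1.0]], 'R': [[-0.0006638383657155981, -0.99997430138676, 0.00713833907049531], [-0.9987985539299918, 0.00031324470237785776, -0.049003576860405296], [0.0490000814895386, -0.007162293195449911, -0.9987730941361009]], 't': [0.02894503507888973, 0.5467422142557724, 1.194995996141924]}
wrist {'mtx': [[349.60950762555416, 0.0, 312.84802273472354], [0.0, 349.60950762555416, 192.28138107155195], [0.0, 0.0, 1.0]], 'hand_eye': [[0.0003532389525322901, -0.963605332711256, -0.26732870776007117, 0.06832760796223869], [0.999999877759731, 0.0002478923086079778, 0.0004278199666530803, -0.0002692187943581503], [-0.0003459808707834504, -0.2673288262044153, 0.9636053024851016, -0.14171551006003574], [0.0, 0.0, 0.0, 1.0]]}
```

View pics/scene0.png

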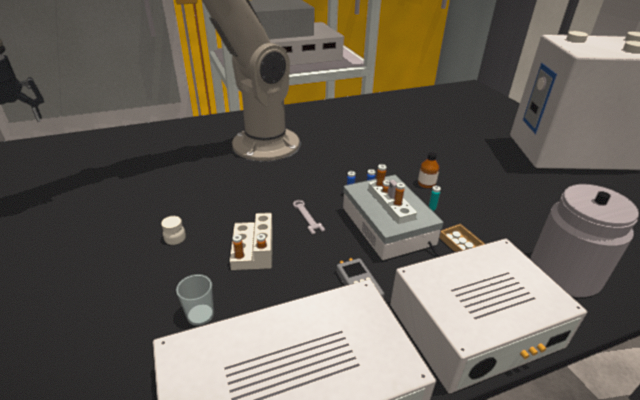

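View pics/top0.png

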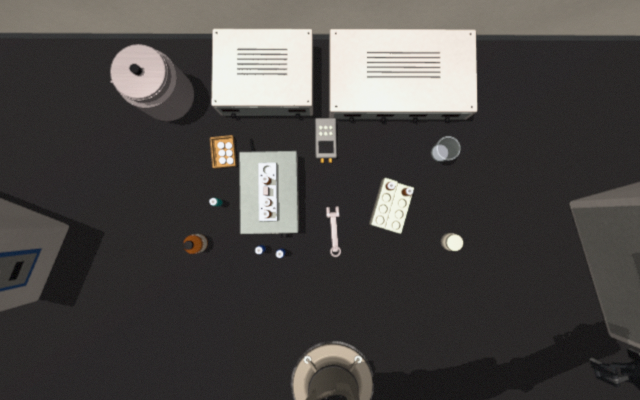

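View pics/wrist0.png

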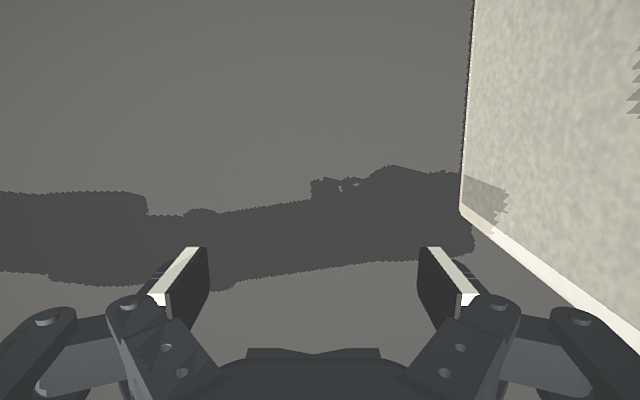

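The scene: heater around top-pixel (269,193), vials in the insert, rack at (393,205), spanner at (334,232). Next I measure from an enlarged top view.

```bash
cat > h.py <<'E'
import numpy as np, cv2
from station import *
from scipy.spatial.transform import Rotation as Rn
def campose(n,o=None):
    c=calibration(n); K=np.array(c['mtx'])
    if n!='wrist': return K,np.array(c['R']),np.array(c['t'])
    o=o or get_obs(); w,x,y,z=o['tool_rot']; T=np.eye(4); T[:3,:3]=Rn.from_quat([x,y,z,w]).as_matrix(); T[:3,3]=o['eef_pos']
    M=np.linalg.inv(T@np.array(c['hand_eye'])); return K,M[:3,:3],M[:3,3]
def back(P,uv,z):
    K,R,t=P; d=R.T@np.linalg.solve(K,[uv[0],uv[1],1.]); C=-R.T@t
    return C+d*(z-C[2])/d[2]
def proj(P,X):
    K,R,t=P; p=K@(R@np.array(X)+t); return p[:2]/p[2]
E
python3 - <<'E'
from h import *
im=cv2.imread('pics/top0.png')
cv2.imwrite('pics/topz1.png',cv2.resize(im[130:270,220:320],None,fx=5.5,fy=4*1.0 and 5.5,interpolation=cv2.INTER_CUBIC)[:600])
a=cv2.resize(im[145:255,230:310],None,fx=5,fy=5,interpolation=cv2.INTER_CUBIC)
b=cv2.resize(im[165:250,365:425],None,fx=6,fy=6,interpolation=cv2.INTER_CUBIC)
H=max(a.shape[0],b.shape[0]);f=lambda q:np.pad(q,((0,H-q.shape[0]),(0,0),(0,0)))
cv2.imwrite('pics/topz.png',np.hstack([f(a),f(b)]))
s=cv2.imread('pics/scene0.png')
cv2.imwrite('pics/scz.png',cv2.resize(s[150:280,220:450],None,fx=3.4,fy=3.4,interpolation=cv2.INTER_CUBIC))
for th in ['long_a_mid','short_a_mid','rack','block','heater','block_lug']:
    P=campose('top')
    for r in regions_of(th,'top'): print(th,round(r['conf'],2),np.round(r['point'],1),r['region'].sum())
E
```

```text
long_a_mid 0.65 [214.5 205.7] 114
long_a_mid 0.57 [219.2 152.5] 707
long_a_mid 0.55 [264.1 178.5] 66
short_a_mid 0.56 [265.3 201.8] 53
rack 0.56 [389.8 207.3] 1453
block 0.92 [266.9 190.7] 905
heater 0.63 [275.7 195.2] 3781
block_lug 0.76 [268.9 188.6] 800
block_lug 0.57 [268.6 213.9] 58
```

View pics/topz.png

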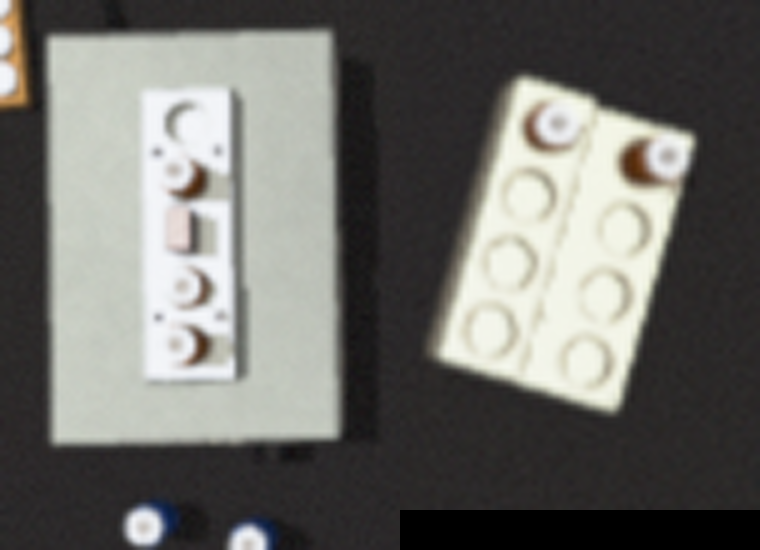

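View pics/scz.png

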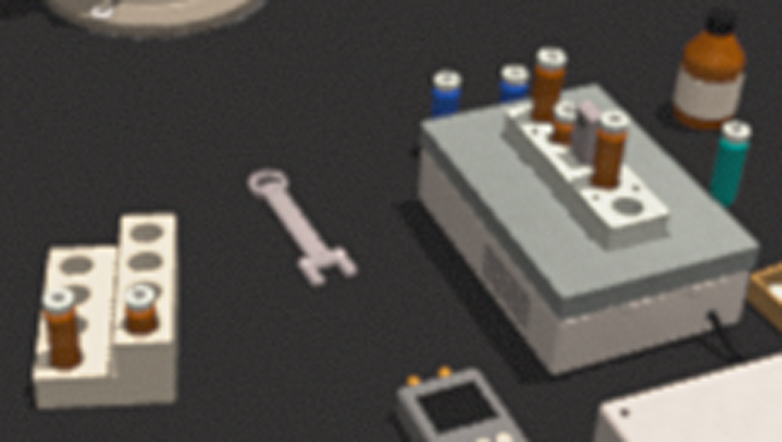

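The heater holds (from near to far) long, short, lug, long, and then an empty hole. The blue and turquoise vials are decoys. Now a rough position from the top view, then I'll look closer with the wrist camera.

Run:
```python
from h import *
P=campose('top')
A=lambda x,y:((x+.5)/5-.5+230,(y+.5)/5-.5+145)
B=lambda x,y:((x-400+.5)/6-.5+365,(y+.5)/6-.5+165)
for n,f,x,y,z in [('blk nl',A,145,380,.1),('blk nr',A,236,378,.1),('blk fl',A,143,90,.1),('blk fr',A,232,90,.1),('cap1',A,183,345,.155),('cap2',A,188,288,.126),('cap3',A,182,173,.155),('hole4',A,186,122,.1),
 ('h nl',A,52,444,.08),('h nr',A,340,438,.08),('h fl',A,48,36,.08),('h fr',A,332,31,.08),
 ('H1',B,491,330,.057),('H2',B,510,262,.057),('H3',B,529,195,.057),('H4cap',B,558,123,.083),('L1',B,586,362,.028),('L2',B,605,296,.028),('L3',B,624,229,.028),('L4cap',B,668,156,.083)]:
    print(n,np.round(back(P,f(x,y),z),4))
```

```text
blk nl [0.48   0.2081 0.1   ]
blk nr [0.4811 0.1578 0.1   ]
blk fl [0.6414 0.2104 0.1   ]
blk fr [0.6414 0.1608 0.1   ]
cap1 [0.4988 0.1798 0.155 ]
cap2 [0.53   0.1812 0.126 ]
cap3 [0.5897 0.1809 0.155 ]
hole4 [0.6235 0.1863 0.1   ]
h nl [0.444  0.2631 0.08  ]
h nr [0.4472 0.1013 0.08  ]
h fl [0.675  0.2676 0.08  ]
h fr [0.6779 0.1064 0.08  ]
H1 [ 0.4824 -0.1338  0.057 ]
H2 [ 0.515  -0.1432  0.057 ]
H3 [ 0.5473 -0.1526  0.057 ]
H4cap [ 0.5799 -0.1623  0.083 ]
L1 [ 0.4665 -0.1847  0.028 ]
L2 [ 0.499  -0.1944  0.028 ]
L3 [ 0.532  -0.2041  0.028 ]
L4cap [ 0.5643 -0.2141  0.083 ]
```

Call:
send_rows(motion="2.2 2.7 0.4 0 0 -1.7 0; 2.2 2.7 0.4 0 0 -1.7 0; 2.2 2.7 0.4 0 0 -1.7 0; 2.2 2.7 0.4 0 0 -1.7 0; 2.2 2.7 0.4 0 0 -1.7 0; 2.2 2.7 0.4 0 0 -1.7 0; 2.2 2.7 0.4 0 0 -1.7 0; 2.2 2.7 0.4 0 0 -1.7 0; 2.2 2.7 0.4 0 0 -1.7 0; 2.2 2.7 0.4 0 0 -1.7 0; 2.2 2.7 0.4 0 0 -1.7 0; 2.2 2.7 0.4 0 0 -1.7 0; 2.2 2.7 0.4 0 0 -1.7 0; 2.2 2.7 0.4 0 0 -1.7 0; 2.2 2.7 0.4 0 0 -1.7 0; 2.2 2.7 0.4 0 0 -1.7 0; 2.2 2.7 0.4 0 0 -1.7 0; 2.2 2.7 0.4 0 0 -1.7 0; 0 0 0 0 0 0 0", newtons=30)

```text
t: 2.03
eef_pos: [0.5604, -0.1443, 0.3096]
tool_rot: [0.001, 0.986, -0.168, 0.002]
contact_force: [0.2, 1.0, -0.3]
gripper_width: 0.998
```

Run:
```python
from h import *
o=get_obs();P=campose('wrist',o)
im=read_camera('wrist')[:,:,::-1].copy(); cv2.imwrite('pics/w1.png',im)
np.save('pics/w1P.npy',np.array(P,dtype=object),allow_pickle=True)
print(o['eef_pos'],o['tool_rot'])
for X in [(.4824,-.1338,.057),(.515,-.1432,.057),(.5473,-.1526,.057),(.5799,-.1623,.083),(.4665,-.1847,.028),(.499,-.1944,.028),(.532,-.2041,.028),(.5643,-.2141,.083)]: print(proj(P,X).round(1))
```

```text
Traceback (most recent call last):
ValueError: could not broadcast input array from shape (3,3) into shape (3,)
```

View pics/w1.png

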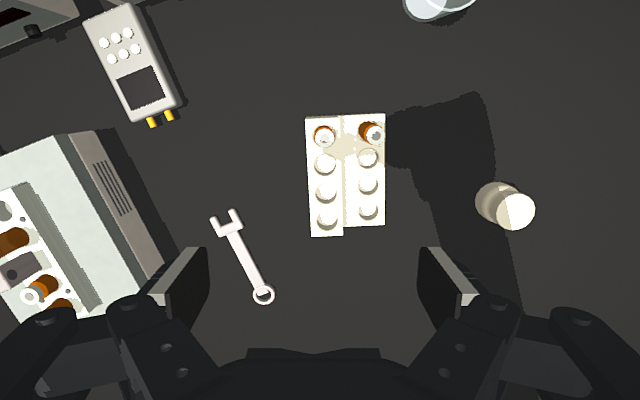

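The wrist view shows the rack with the high row near columns 324-327 (rows 163, 190, 217) and the low row near column 368 (rows 158, 183, 209). The far vials are in place.

Run:
```python
from h import *
o=get_obs();P=campose('wrist',o)
im=cv2.imread('pics/w1.png')
print(o['eef_pos'],o['tool_rot'])
for X in [(.4824,-.1338,.057),(.515,-.1432,.057),(.5473,-.1526,.057),(.5799,-.1623,.083),(.4665,-.1847,.028),(.499,-.1944,.028),(.532,-.2041,.028),(.5643,-.2141,.083)]: print(proj(P,X).round(1))
cv2.imwrite('pics/w1z.png',cv2.resize(im[105:245,295:395],None,fx=4.2,fy=4.2,interpolation=cv2.INTER_CUBIC))
```

```text
[ 0.55856392 -0.14740171  0.30916454] [ 1.58529239e-03  9.85741681e-01 -1.68256229e-01  8.16651507e-04]
[323.  221.2]
[321.5 193.9]
[320.1 165.6]
[319.3 138.5]
[364.1 211.9]
[363.8 186.1]
[363.4 158.9]
[371.  136.1]
```

View pics/w1z.png

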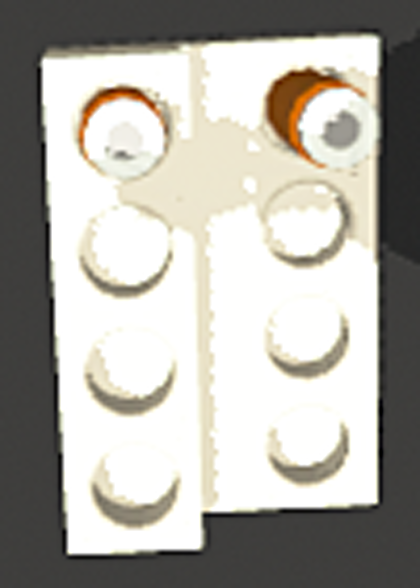

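Run:
```python
from h import *
read_camera('wrist')
o=get_obs();P=campose('wrist',o)
im=read_camera('wrist')[:,:,::-1].copy(); cv2.imwrite('pics/w2.png',im)
o2=get_obs(); print(o['eef_pos'],o2['eef_pos'],o['tool_rot'],o['joint_vel'].round(3) if hasattr(o['joint_vel'],'round') else o['joint_vel'])
X=[(.4824,-.1338,.057),(.515,-.1432,.057),(.5473,-.1526,.057),(.5799,-.1623,.083),(.4665,-.1847,.028),(.499,-.1944,.028),(.532,-.2041,.028),(.5643,-.2141,.083)]
z=cv2.resize(im[105:245,295:395],None,fx=4.2,fy=4.2,interpolation=cv2.INTER_CUBIC)
for x in X:
    p=proj(P,x);print(p.round(1)); q=(p-[295,105]+.5)*4.2-.5
    cv2.drawMarker(z,tuple(int(v) for v in q.round()),(0,0,255),cv2.MARKER_CROSS,14,1)
cv2.imwrite('pics/w2z.png',z)
```

```text
[ 0.55697237 -0.15038599  0.30873102] [ 0.55592802 -0.15243065  0.30849203] [ 2.44833827e-03  9.85473037e-01 -1.69814245e-01  1.46449613e-04] [ 0.039 -0.01   0.05   0.026  0.011  0.002  0.016]
[320.  220.6]
[318.4 193.3]
[316.8 165. ]
[315.6 137.8]
[361.3 211.2]
[360.9 185.4]
[360.4 158.2]
[367.4 135.2]
```

View pics/w2z.png

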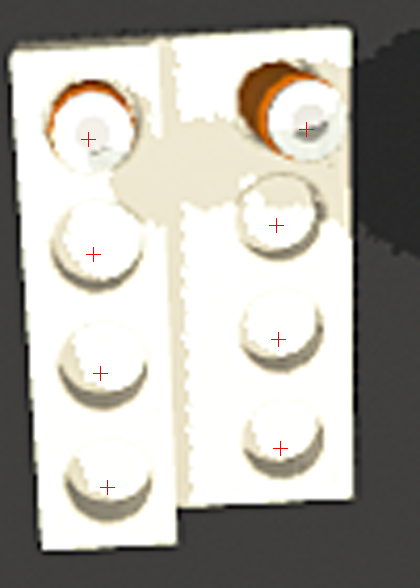

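Call:
send_rows(motion="0.3 2 0 0 0 1.6 0; 0.3 3 0 0 0 1.6 0; 0.3 3 0 0 0 1.6 0; 0.3 3 0 0 0 1.6 0; 0.3 3 0 0 0 1.6 0; 0.3 3 0 0 0 1.6 0; 0.3 3 0 0 0 1.6 0; 0.3 3 0 0 0 1.6 0; 0.3 3 0 0 0 1.6 0; 0.3 3 0 0 0 1.6 0; 0.3 2 0 0 0 1.6 0; 0.3 1.2 0 0 0 1.5 0; 0.3 0.6 0 0 0 1.4 0; 0 0 0 0 0 0 0; 0 0 0 0 0 0 0; 0 0 0 0 0 0 0")

```text
t: 3.52
eef_pos: [0.5872, 0.1599, 0.3064]
tool_rot: [0.01, 1.0, -0.004, -0.001]
contact_force: [-0.2, 0.1, -0.4]
gripper_width: 1.002
```

Run:
```python
from h import *
o=get_obs();P=campose('wrist',o)
im=read_camera('wrist')[:,:,::-1].copy(); cv2.imwrite('pics/w3.png',im)
o2=get_obs(); print(o['eef_pos'],o2['eef_pos'],o['tool_rot'])
D={'b nl':(.48,.2081,.1),'b nr':(.4811,.1578,.1),'fl':(.6414,.2104,.1),'fr':(.6414,.1608,.1),'c1':(.4988,.1798,.155),'c2':(.53,.1812,.126),'c3':(.5897,.1809,.155),'h4':(.6235,.1863,.1),'hnl':(.444,.2631,.08),'hnr':(.4472,.1013,.08),'hfl':(.675,.2676,.08),'hfr':(.6779,.1064,.08)}
for k,x in D.items():
    p=proj(P,x);print(k,p.round(1)); cv2.drawMarker(im,tuple(int(v) for v in p.round()),(0,0,255),cv2.MARKER_CROSS,8,1)
cv2.imwrite('pics/w3m.png',im)
```

```text
[0.58724623 0.15993143 0.3063771 ] [0.58735774 0.15937602 0.30639407] [ 0.01045293  0.99993671 -0.00397949 -0.00121787]
b nl [265.8 262.1]
b nr [311.8 260.4]
fl [256.1 110.3]
fr [307.4 109.9]
c1 [289.1 270.5]
c2 [288.1 227.6]
c3 [285.  174.8]
h4 [281.6 128.8]
hnl [221.9 282.9]
hnr [359.8 278.1]
hfl [199.3  75.2]
hfr [361.3  71.1]
```

View pics/w3m.png

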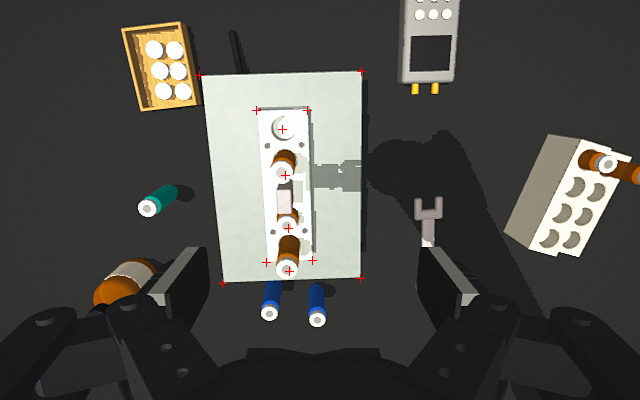

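Call:
send_rows(motion="-1.1 0.3 -1 0.2 0 0.2 0.3; -1.1 0.3 -1 0.2 0 0.2 0.3; -1.1 0.3 -1 0.2 0 0.2 0.3; -1.1 0.3 -1 0.2 0 0.2 0.3; -1.1 0.3 -1 0.2 0 0.2 0.3; -1.1 0.3 -1 0.2 0 0.2 0.3; -1.1 0.3 -1 0 0 0.2 0.3; -1.1 0.3 -1 0 0 0.2 0.3; 0 0 0 0 0 0 0.3; 0 0 0 0 0 0 0.3")

```text
t: 4.4
eef_pos: [0.4989, 0.1673, 0.2247]
tool_rot: [0.003, 1.0, -0.003, 0.001]
contact_force: [0.6, -1.0, 0.9]
gripper_width: 0.7
```

```bash
cat >> h.py <<'E'
def corr(x,y,z,yaw,o=None):
    o=o or get_obs(); w,a,b,c=o['tool_rot']; R=Rn.from_quat([a,b,c,w])
    T=Rn.from_euler('z',yaw)*Rn.from_euler('x',np.pi)
    rv=np.degrees((T*R.inv()).as_rotvec()); d=(np.array([x,y,z])-o['eef_pos'])*100
    print('t %.2f'%o['t'],'pos',np.round(o['eef_pos'],4),'d cm',d.round(2),'rv',rv.round(2),'F',np.round(o['contact_force'],1),'w',round(o['gripper_width'],3))
BX,BY,BYAW=.561,.1843,.019
def blk(x,y=0): 
    c,s=np.cos(BYAW),np.sin(BYAW); return BX+c*x-s*y,BY+s*x+c*y
E
python3 - <<'E'
from h import *
corr(*blk(-.062),.113,BYAW)
o=get_obs();P=campose('wrist',o)
im=read_camera('wrist')[:,:,::-1].copy()
for x,z in [(-.062,.155),(-.03,.126),(.03,.155),(.062,.1)]:
    p=proj(P,(*blk(x),z)); cv2.drawMarker(im,tuple(int(v) for v in p.round()),(0,0,255),cv2.MARKER_CROSS,8,1)
cv2.imwrite('pics/w4.png',im)
E
```

```text
t 4.40 pos [0.4989 0.1673 0.2247] d cm [ 1.000e-02  1.580e+00 -1.117e+01] rv [0.33 0.13 1.48] F [ 0.6 -1.   0.9] w 0.7
```

View pics/w4.png

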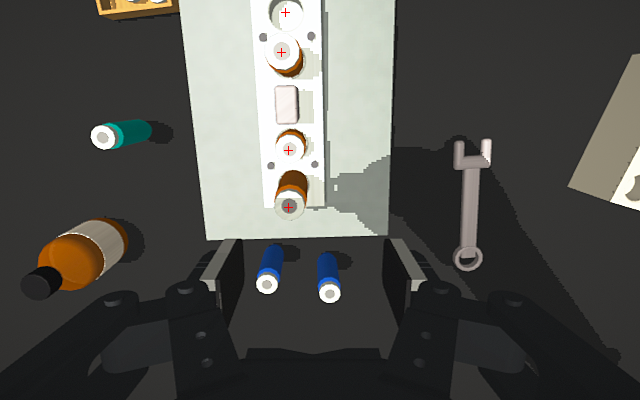

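Call:
send_rows(motion="0 1.4 0 0.3 0.1 1.5 0.3; 0 0.5 -1.5 0 0 0.3 0.3; 0 0 -2 0 0 0 0.3; 0 0 -2.5 0 0 0 0.3; 0 0 -2 0 0 0 0.3; 0 0 -1 0 0 0 0.3; 0 0 0 0 0 0 0.3; 0 0 0 0 0 0 0.3")

```text
t: 5.12
eef_pos: [0.5091, 0.1931, 0.1384]
tool_rot: [-0.004, 1.0, 0.014, 0.007]
contact_force: [-0.1, 1.1, -0.0]
gripper_width: 0.701
```

Run:
```python
from h import *
corr(*blk(-.062),.113,BYAW)
```

```text
t 5.12 pos [0.5091 0.1931 0.1384] d cm [-1.01 -1.   -2.54] rv [-0.52  0.84 -0.48] F [-0.1  1.1 -0. ] w 0.701
```

Call:
send_rows(motion="-1 -1 0 -0.5 0.8 -0.5 0.3; 0 0 0 0 0 0 0.3; 0 0 0 0 0 0 0.3")

```text
t: 5.37
eef_pos: [0.5002, 0.1834, 0.1413]
tool_rot: [-0.001, 1.0, 0.009, 0.002]
contact_force: [0.9, -0.6, 0.4]
gripper_width: 0.702
```

Run:
```python
from h import *
corr(*blk(-.062),.113,BYAW)
```

```text
t 5.37 pos [0.5002 0.1834 0.1413] d cm [-0.12 -0.03 -2.83] rv [-0.08  0.17  0.06] F [ 0.9 -0.6  0.4] w 0.702
```

Call:
send_rows(motion="-0.2 0 -1.5 0 0.1 0 0.3; -0.2 0 -1.3 0 0 0 0.3; 0 0 0 0 0 0 0.3; 0 0 0 0 0 0 0.3")

```text
t: 5.7
eef_pos: [0.499, 0.1836, 0.1172]
tool_rot: [-0.002, 1.0, 0.008, 0.005]
contact_force: [-0.1, 0.6, -0.1]
gripper_width: 0.698
```

Run:
```python
from h import *
corr(*blk(-.062),.113,BYAW)
```

```text
t 5.70 pos [0.499  0.1836 0.1172] d cm [ 0.   -0.05 -0.42] rv [-0.2   0.53  0.16] F [-0.1  0.6 -0.1] w 0.698
```

Call:
send_rows(motion="0 0 -0.4 -0.2 0.5 0.2 0.3; 0 0 0 0 0 0 0.3; 0 0 0 0 0 0 0.8; 0 0 0 0 0 0 0.8; 0 0 0 0 0 0 0.8; 0 0 0 0 0 0 0.8; 0 0 0 0 0 0 0.8; 0 0 0 0 0 0 0.8", newtons=30)

```text
t: 6.37
eef_pos: [0.5012, 0.184, 0.1163]
tool_rot: [-0.0, 1.0, 0.01, 0.002]
contact_force: [0.5, 0.3, -0.3]
gripper_width: 0.25
```

Run:
```python
from h import *
corr(*blk(-.062),.113,BYAW)
o=get_obs();P=campose('wrist',o)
im=read_camera('wrist')[:,:,::-1].copy()
cv2.imwrite('pics/w5.png',im)
```

```text
t 6.37 pos [0.5012 0.184  0.1163] d cm [-0.22 -0.09 -0.33] rv [-0.05  0.24 -0.02] F [ 0.5  0.3 -0.3] w 0.25
```

View pics/w5.png

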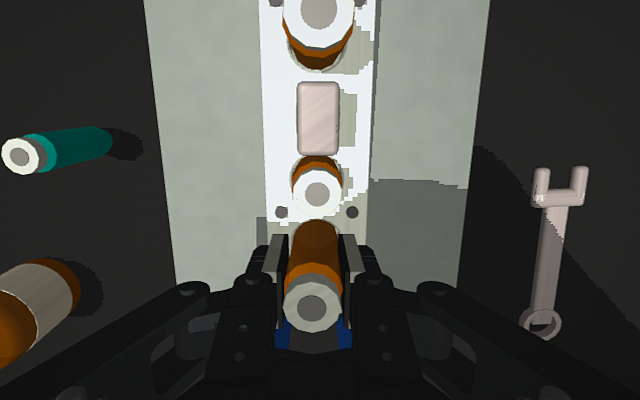

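Call:
send_rows(motion="0 0 0.4 0 0 0 1; 0 0 0.5 0 0 0 1; 0 0 0.6 0 0 0 1; 0 0 0.7 0 0 0 1")

```text
t: 6.75
eef_pos: [0.5001, 0.1838, 0.1388]
tool_rot: [-0.0, 1.0, 0.01, 0.001]
contact_force: [0.3, -0.1, -0.4]
gripper_width: 0.255
```

Run:
```python
from h import *
corr(.5012,.184,.136,BYAW)
```

```text
t 6.75 pos [0.5001 0.1838 0.1388] d cm [ 0.11  0.02 -0.28] rv [-0.01  0.09 -0.04] F [ 0.3 -0.1 -0.4] w 0.255
```

Run:
```python
from h import *
from scipy.optimize import least_squares
B=lambda x,y:np.array(((x-400+.5)/6-.5+365,(y+.5)/6-.5+165))
W=lambda x,y:np.array(((x+.5)/4.2-.5+295,(y+.5)/4.2-.5+105))
Pt=campose('top')
o={'eef_pos':[0.5565,-0.1514,0.3086],'tool_rot':[2.448e-3,.985473,-.169814,1.46e-4]}
Pw=campose('wrist',o)
M=[(-.051,.027,.057),(-.017,.027,.057),(.017,.027,.057),(.051,.027,.083),(-.051,-.027,.028),(-.017,-.027,.028),(.017,-.027,.028),(.051,-.027,.083)]
T=[B(*p) for p in [(491,330),(510,262),(529,195),(558,123),(586,362),(605,296),(624,229),(668,156)]]
V=[W(*p) for p in [(109,490),(104,366),(97,248),(92,130),(284,440),(282,330),(280,215),(306,118)]]
def f(p,P,O):
    c,s=np.cos(p[2]),np.sin(p[2]); return np.concatenate([proj(P,(p[0]+c*m[0]-s*m[1],p[1]+s*m[0]+c*m[1],m[2]))-q for m,q in zip(M,O)])
for P,O in ((Pt,T),(Pw,V)):
    r=least_squares(f,[.52,-.17,-.28],args=(P,O)); print(r.x.round(4),np.abs(r.fun).max().round(2),r.fun.round(1))
```

```text
[ 0.5233 -0.1737 -0.2908] 0.22 [-0.2  0.1 -0.1  0.1  0.  -0.   0.   0.   0.1 -0.1  0.1 -0.1  0.1  0.
  0.  -0. ]
[ 0.5245 -0.1764 -0.2799] 1.71 [ 0.2 -1.7 -0.2  0.4 -0.2 -0.2 -0.5  0.5  0.3 -0.1  0.2  0.2 -0.   0.5
  0.3  0.2]
```

Call:
send_rows(motion="0 0 1 0 0 0 1; 0 -1 1 0 0 -1.3 1; 0 -2.5 0.5 0 0 -1.4 1; 0 -3 0 0 0 -1.4 1; 0 -3 0 0 0 -1.4 1; 0 -3 0 0 0 -1.4 1; 0 -3 0 0 0 -1.4 1; 0 -3 0 0 0 -1.4 1; 0 -3 0 0 0 -1.4 1; 0 -3 0 0 0 -1.4 1; 0 -3 0 0 0 -1.4 1; 0 -3 0 0 0 -1.4 1; 0 -2.5 0 0 0 -1 1; 0 -1.5 0 0 0 -1 1; 0 -0.8 0 0 0 0 1; 0 0 0 0 0 0 1; 0 0 0 0 0 0 1; 0 0 0 0 0 0 1")

```text
t: 8.25
eef_pos: [0.4987, -0.1898, 0.1863]
tool_rot: [-0.001, 0.988, -0.156, 0.013]
contact_force: [-0.1, 0.4, -0.1]
gripper_width: 0.247
```

Run:
```python
from h import *
corr(.4993,-.1947,.15,-.288)
```

```text
t 8.25 pos [ 0.4987 -0.1898  0.1863] d cm [ 0.06 -0.49 -3.63] rv [0.05 1.46 1.41] F [-0.1  0.4 -0.1] w 0.247
```

Call:
send_rows(motion="0 -0.5 -1 0 1.5 1.4 1; 0 0 -1 0 0 0 1; 0 0 0 0 0 0 1; 0 0 0 0 0 0 1; 0 0 0 0 0 0 1")

```text
t: 8.67
eef_pos: [0.4999, -0.1868, 0.1655]
tool_rot: [-0.001, 0.99, -0.138, -0.0]
contact_force: [0.6, 0.8, -0.2]
gripper_width: 0.251
```

Run:
```python
from h import *
corr(.4993,-.1947,.15,-.288)
o=get_obs();P=campose('wrist',o)
im=read_camera('wrist')[:,:,::-1].copy();corr(.4993,-.1947,.15,-.288)
cv2.imwrite('pics/w6r.png',im)
rx,ry,a=.5233,-.1737,-.2908;c,s=np.cos(a),np.sin(a)
for m in [(-.051,.027,.057),(-.017,.027,.057),(.017,.027,.057),(.051,.027,.083),(-.051,-.027,.028),(-.017,-.027,.028),(.017,-.027,.028),(.051,-.027,.083)]:
    p=proj(P,(rx+c*m[0]-s*m[1],ry+s*m[0]+c*m[1],m[2])); cv2.drawMarker(im,tuple(int(v) for v in p.round()),(0,0,255),cv2.MARKER_CROSS,8,1)
cv2.imwrite('pics/w6.png',im)
```

```text
t 8.67 pos [ 0.4999 -0.1868  0.1655] d cm [-0.06 -0.79 -1.55] rv [-0.13 -0.01 -0.62] F [ 0.6  0.8 -0.2] w 0.251
t 8.72 pos [ 0.5    -0.1867  0.1657] d cm [-0.07 -0.8  -1.57] rv [-0.13  0.   -0.62] F [-0.5 -1.   0.1] w 0.251
```

View pics/w6.png

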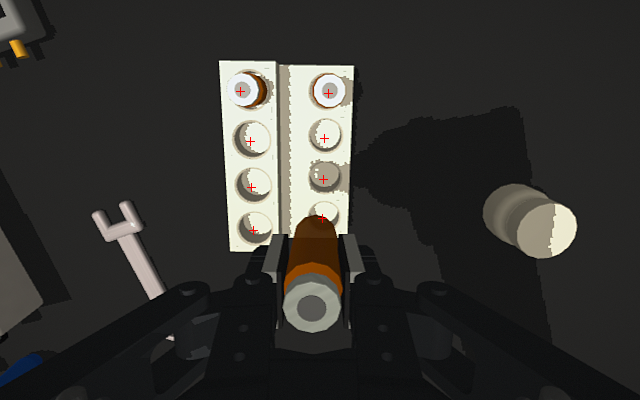

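Run:
```python
from h import *
im=cv2.imread('pics/w6r.png')
cv2.imwrite('pics/w6z.png',cv2.resize(im[55:255,210:370],None,fx=3,fy=3,interpolation=cv2.INTER_CUBIC))
```

```text
(no output)
```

View pics/w6z.png

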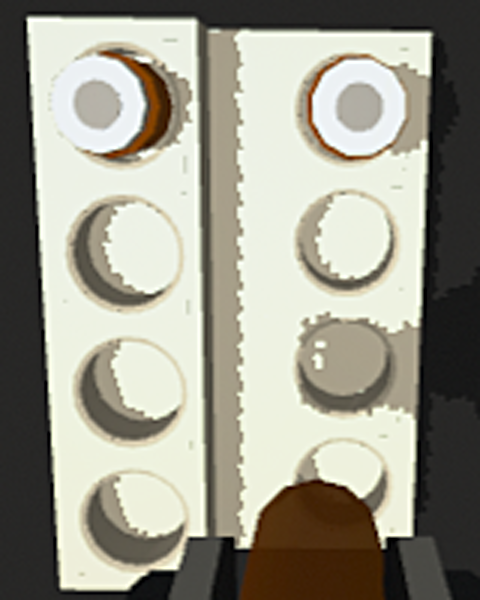

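Run:
```python
from h import *
from scipy.optimize import least_squares
P=campose('wrist')
V=[np.array(((x+.5)/3-.5+210,(y+.5)/3-.5+55)) for x,y in [(133,519),(130,391),(125,252),(98,105),(342,487),(345,365),(346,242),(359,105)]]
M=[(-.051,.027,.057),(-.017,.027,.057),(.017,.027,.057),(.051,.027,.083),(-.051,-.027,.028),(-.017,-.027,.028),(.017,-.027,.028),(.051,-.027,.083)]
def f(p):
    c,s=np.cos(p[2]),np.sin(p[2]); return np.concatenate([proj(P,(p[0]+c*m[0]-s*m[1],p[1]+s*m[0]+c*m[1],m[2]))-q for m,q in zip(M,V)])
r=least_squares(f,[.52,-.17,-.28]); print(r.x.round(4),r.fun.round(1))
```

```text
[ 0.5248 -0.1752 -0.2886] [ 0.3  0.6 -0.3  0.2 -0.2  0.3 -0.4 -1.   0.1 -0.6 -0.1  0.8  0.5  0.1
  0.3  0. ]
```

```bash
cat >> h.py <<'E'
RX,RY,RYAW=.5245,-.1750,-.289
def rack(x,y):
    c,s=np.cos(RYAW),np.sin(RYAW); return RX+c*x-s*y,RY+s*x+c*y
E
python3 - <<'E'
from h import *
c=calibration('wrist');K=np.array(c['mtx']);H=np.array(c['hand_eye'])
im=cv2.imread('pics/w6r.png'); cv2.imwrite('pics/w6c.png',cv2.resize(im[205:345,260:370],None,fx=4,fy=4,interpolation=cv2.INTER_CUBIC))
for uv in [(312.5,307)]:
    d=H[:3,:3]@np.linalg.solve(K,[*uv,1]); C=H[:3,3]; print(C+d*((-.0387-C[2])/d[2]))
print(rack(-.017,-.027))
E
```

```text
[-0.00049858 -0.0006516  -0.0387    ]
(np.float64(0.5005101674371907), np.float64(-0.19603539715832283))
```

View pics/w6c.png

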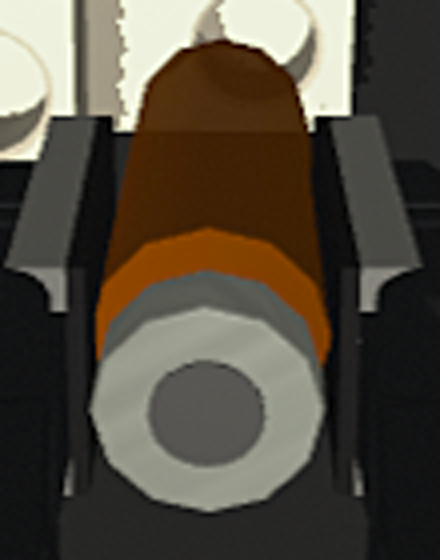

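Call:
send_rows(motion="0.1 -1 -1 0 0 -0.6 1; 0 0 -2 0 0 0 1; 0 0 -2 0 0 0 1; 0 0 -1.5 0 0 0 1; 0 0 -1 0 0 0 1; 0 0 0 0 0 0 1; 0 0 0 0 0 0 1; 0 0 0 0 0 0 1")

```text
t: 9.38
eef_pos: [0.5024, -0.2012, 0.0878]
tool_rot: [-0.0, 0.989, -0.146, 0.003]
contact_force: [0.2, 0.3, 0.3]
gripper_width: 0.253
```

Run:
```python
from h import *
corr(.5006,-.1965,.075,-.289)
```

```text
t 9.38 pos [ 0.5024 -0.2012  0.0878] d cm [-0.18  0.47 -1.28] rv [0.05 0.34 0.23] F [0.2 0.3 0.3] w 0.253
```

Call:
send_rows(motion="-0.2 0.5 -1 0 0.3 0.2 1; 0 0 0 0 0 0 1; 0 0 0 0 0 0 1")

```text
t: 9.63
eef_pos: [0.5018, -0.1965, 0.0789]
tool_rot: [0.001, 0.989, -0.145, 0.002]
contact_force: [0.0, 0.1, 0.6]
gripper_width: 0.254
```

Run:
```python
from h import *
corr(.5006,-.1965,.07,-.289)
read_camera('wrist')
corr(.5006,-.1965,.07,-.289)
P=campose('wrist')
im=read_camera('wrist')[:,:,::-1].copy()
corr(.5006,-.1965,.07,-.289)
cv2.imwrite('pics/w7.png',cv2.resize(im[20:360,200:420],None,fx=1.7,fy=1.7,interpolation=cv2.INTER_CUBIC))
```

```text
t 9.63 pos [ 0.5018 -0.1965  0.0789] d cm [-0.12  0.   -0.89] rv [0.12 0.23 0.06] F [0.  0.1 0.6] w 0.254
t 9.68 pos [ 0.5015 -0.1962  0.0788] d cm [-0.09 -0.03 -0.88] rv [0.1  0.21 0.04] F [ 0.3  0.1 -0.6] w 0.251
t 9.73 pos [ 0.5015 -0.1963  0.0788] d cm [-0.09 -0.02 -0.88] rv [0.1  0.21 0.05] F [-0.2  0.6  0.7] w 0.25
```

View pics/w7.png

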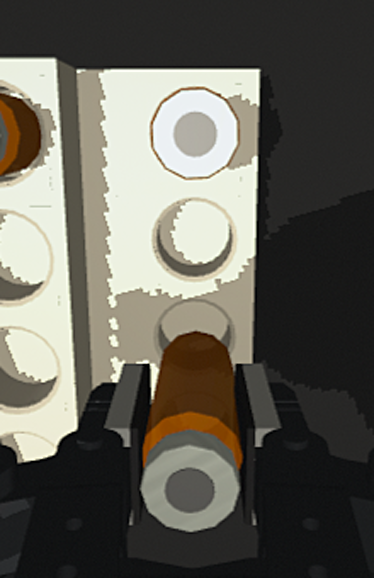

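Call:
send_rows(motion="-0.2 0 -1 0 0.2 0 1; -0.1 0 -0.8 0 0 0 1; 0 0 0 0 0 0 1; 0 0 0 0 0 0 1")

```text
t: 10.07
eef_pos: [0.4987, -0.1965, 0.0596]
tool_rot: [0.001, 0.99, -0.144, 0.001]
contact_force: [0.2, -0.3, 0.4]
gripper_width: 0.252
```

Run:
```python
from h import *
corr(.5006,-.1965,.0443,-.289)
```

```text
t 10.07 pos [ 0.4987 -0.1965  0.0596] d cm [ 0.19 -0.   -1.53] rv [0.14 0.07 0.04] F [ 0.2 -0.3  0.4] w 0.252
```

Call:
send_rows(motion="0.2 0 -0.5 0 0 0 1; 0 0 -0.5 0 0 0 1; 0 0 -0.4 0 0 0 1; 0 0 0 0 0 0 1; 0 0 0 0 0 0 1")

```text
t: 10.48
eef_pos: [0.5011, -0.1966, 0.0439]
tool_rot: [0.001, 0.99, -0.144, 0.001]
contact_force: [-1.2, -0.7, 5.6]
gripper_width: 0.255
```

Run:
```python
from h import *
corr(.5006,-.1965,.0443,-.289)
```

```text
t 10.48 pos [ 0.5011 -0.1966  0.0439] d cm [-0.05  0.01  0.04] rv [0.14 0.07 0.05] F [-1.2 -0.7  5.6] w 0.255
```

Call:
send_rows(motion="0 0 0 0 0 0 0.6; 0 0 0 0 0 0 0.6; 0 0 0 0 0 0 0.6; 0 0 0 0 0 0 0.6; 0 0 1 0 0 0 0.6; 0 0 1.5 0 0 0 0.6; 0 0 2 0 0 0 0.6; 0 0 2.5 0 0 0 0.6; 0 0 2.5 0 0 0 0.6; 0 0 2.5 0 0 0 0.6; 0.4 0 2 0 0 0 0.6; 0.5 1.5 1 0 0 1 0.6")

```text
t: 11.48
eef_pos: [0.5057, -0.1833, 0.2033]
tool_rot: [0.001, 0.99, -0.138, -0.002]
contact_force: [0.2, -0.6, 0.0]
gripper_width: 0.401
```

Run:
```python
from h import *
im=read_camera('wrist')[:,:,::-1]; cv2.imwrite('pics/w8.png',im)
corr(*blk(.03),.18,BYAW)
```

```text
t 11.53 pos [ 0.5083 -0.178   0.205 ] d cm [ 8.27 36.29 -2.5 ] rv [ 0.02 -0.   16.52] F [2.3 3.8 2.3] w 0.398
```

View pics/w8.png

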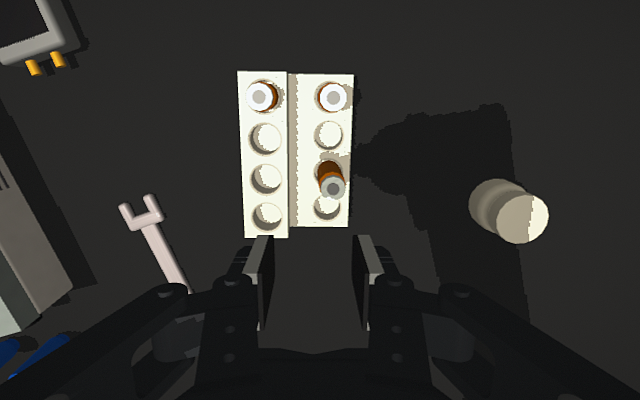

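The first long vial is home in the low row (image (332,187)). Going for the second long one.

Call:
send_rows(motion="0.4 2 0 0 0 1 0.3; 0.7 3 0 0 0 1.4 0.3; 0.7 3 0 0 0 1.4 0.3; 0.7 3 0 0 0 1.4 0.3; 0.7 3 0 0 0 1.4 0.3; 0.7 3 0 0 0 1.4 0.3; 0.7 3 0 0 0 1.4 0.3; 0.7 3 0 0 0 1.4 0.3; 0.7 3 0 0 0 1.4 0.3; 0.7 3 0 0 0 1.4 0.3; 0.7 3 0 0 0 1.3 0.3; 0.5 2.2 0 0 0 0 0.3; 0.3 1.3 0 0 0 0 0.3; 0 0.6 0 0 0 0 0.3; 0 0 0 0 0 0 0.3; 0 0 0 0 0 0 0.3; 0 0 0 0 0 0 0.3")

```text
t: 12.95
eef_pos: [0.586, 0.1959, 0.2099]
tool_rot: [0.002, 1.0, -0.0, 0.001]
contact_force: [-0.3, -0.5, 0.6]
gripper_width: 0.698
```

Run:
```python
from h import *
corr(*blk(.03),.18,BYAW)
```

```text
t 12.95 pos [0.586  0.1959 0.2099] d cm [ 0.5  -1.1  -2.99] rv [0.19 0.16 1.1 ] F [-0.3 -0.5  0.6] w 0.698
```

Call:
send_rows(motion="0.5 -1.1 -1 0.2 0.2 1.1 0.3; 0 0 -1.5 0 0 0 0.3; 0 0 -1.5 0 0 0 0.3; 0 0 -1 0 0 0 0.3; 0 0 0 0 0 0 0.3; 0 0 0 0 0 0 0.3")

```text
t: 13.45
eef_pos: [0.5925, 0.1728, 0.1595]
tool_rot: [0.003, 1.0, 0.003, 0.001]
contact_force: [-0.9, 0.5, 0.2]
gripper_width: 0.699
```

Run:
```python
from h import *
corr(*blk(.03),.114,BYAW)
o=get_obs();P=campose('wrist',o)
im=read_camera('wrist')[:,:,::-1].copy()
for x,z in [(-.03,.126),(.03,.155),(.062,.1)]:
    p=proj(P,(*blk(x),z)); cv2.drawMarker(im,tuple(int(v) for v in p.round()),(0,0,255),cv2.MARKER_CROSS,8,1)
cv2.imwrite('pics/w9.png',im)
```

```text
t 13.45 pos [0.5925 0.1728 0.1595] d cm [-0.15  1.21 -4.55] rv [0.3  0.09 0.71] F [-0.9  0.5  0.2] w 0.699
```

View pics/w9.png

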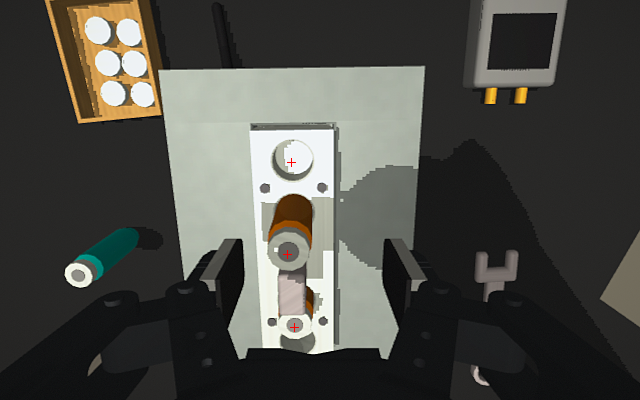

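Call:
send_rows(motion="-0.2 1.1 0 0.3 0 0.7 0.3; 0 0 -1 0 0 0 0.3; 0 0 -1.2 0 0 0 0.3; 0 0 -1 0 0 0 0.3; 0 0 0 0 0 0 0.3; 0 0 0 0 0 0 0.3")

```text
t: 14.0
eef_pos: [0.591, 0.1863, 0.1267]
tool_rot: [-0.001, 1.0, 0.011, 0.003]
contact_force: [-0.3, -0.7, 1.3]
gripper_width: 0.701
```

Run:
```python
from h import *
corr(*blk(.03),.114,BYAW)
```

```text
t 14.00 pos [0.591  0.1863 0.1267] d cm [-0.   -0.14 -1.27] rv [-0.13  0.29 -0.13] F [-0.3 -0.7  1.3] w 0.701
```

Call:
send_rows(motion="0 -0.1 -0.8 -0.1 0.3 0 0.3; 0 0 -0.5 0 0 0 0.3; 0 0 0 0 0 0 0.3; 0 0 0 0 0 0 0.3")

```text
t: 14.33
eef_pos: [0.5909, 0.185, 0.1118]
tool_rot: [0.0, 1.0, 0.011, -0.001]
contact_force: [0.0, 0.1, -0.5]
gripper_width: 0.703
```

Run:
```python
from h import *
corr(*blk(.03),.114,BYAW)
```

```text
t 14.33 pos [0.5909 0.185  0.1118] d cm [ 0.01 -0.02  0.22] rv [ 0.   -0.09 -0.13] F [ 0.   0.1 -0.5] w 0.703
```

Good. Closing and lifting.

Call:
send_rows(motion="0 0 0.1 0 0 0 1; 0 0 0 0 0 0 1; 0 0 0 0 0 0 1; 0 0 0 0 0 0 1; 0 0 0 0 0 0 1; 0 0 0 0 0 0 1")

```text
t: 14.83
eef_pos: [0.5916, 0.185, 0.1139]
tool_rot: [-0.0, 1.0, 0.01, 0.0]
contact_force: [-0.2, -0.5, -0.5]
gripper_width: 0.25
```

Run:
```python
from h import *
corr(*blk(.03),.114,BYAW)
```

```text
t 14.83 pos [0.5916 0.185  0.1139] d cm [-0.06 -0.01  0.01] rv [-0.02  0.01 -0.1 ] F [-0.2 -0.5 -0.5] w 0.25
```

Call:
send_rows(motion="0 0 0.4 0 0 0 1; 0 0 0.5 0 0 0 1; 0 0 0.6 0 0 0 1; 0 0 0.7 0 0 0 1; 0 0 0.9 0 0 0 1; 0 0 1 0 0 0 1; 0 0 1 0 0 0 1")

```text
t: 15.42
eef_pos: [0.5906, 0.1847, 0.1686]
tool_rot: [0.0, 1.0, 0.011, -0.001]
contact_force: [0.5, 0.2, 0.0]
gripper_width: 0.256
```

Run:
```python
from h import *
corr(*rack(-.051,-.027),.16,RYAW)
```

```text
t 15.42 pos [0.5906 0.1847 0.1686] d cm [-12.26 -37.11  -0.86] rv [ -0.    -0.13 -17.76] F [0.5 0.2 0. ] w 0.256
```

Call:
send_rows(motion="-0.4 -1 0 0 0 -1.3 1; -0.9 -2.5 0 0 0 -1.5 1; -1 -3 0 0 0 -1.5 1; -1 -3 0 0 0 -1.5 1; -1 -3 0 0 0 -1.5 1; -1 -3 0 0 0 -1.5 1; -1 -3 0 0 0 -1.5 1; -1 -3 0 0 0 -1.5 1; -1 -3 0 0 0 -1.5 1; -1 -3 0 0 0 -1.5 1; -1 -3 0 0 0 -1.3 1; -1 -2.6 0 0 0 -1 1; -0.6 -1.8 0 0 0 -0.5 1; -0.4 -1.2 0 0 0 0 1; 0 -0.6 0 0 0 0 1; 0 0 0 0 0 0 1; 0 0 0 0 0 0 1; 0 0 0 0 0 0 1")

```text
t: 16.92
eef_pos: [0.4512, -0.2036, 0.1777]
tool_rot: [-0.0, 0.987, -0.163, 0.005]
contact_force: [0.2, -0.4, 0.5]
gripper_width: 0.252
```

Run:
```python
from h import *
corr(.4685,-.1868,.08,RYAW)
```

```text
t 16.92 pos [ 0.4512 -0.2036  0.1777] d cm [ 1.73  1.68 -9.77] rv [0.04 0.61 2.2 ] F [ 0.2 -0.4  0.5] w 0.252
```

Call:
send_rows(motion="1.6 1.5 -1 0 0.6 2.1 1; 0 0 -2 0 0 0 1; 0 0 -2 0 0 0 1; 0 0 -1.5 0 0 0 1; 0 0 -1 0 0 0 1; 0 0 0 0 0 0 1; 0 0 0 0 0 0 1; 0 0 0 0 0 0 1")

```text
t: 17.58
eef_pos: [0.4731, -0.1787, 0.1019]
tool_rot: [-0.001, 0.991, -0.137, 0.003]
contact_force: [0.8, 0.1, -0.5]
gripper_width: 0.253
```

Run:
```python
from h import *
corr(.4685,-.1868,.08,RYAW)
```

```text
t 17.58 pos [ 0.4731 -0.1787  0.1019] d cm [-0.46 -0.81 -2.19] rv [-0.1   0.33 -0.77] F [ 0.8  0.1 -0.5] w 0.253
```

Call:
send_rows(motion="-0.5 -0.8 -1 0 0.3 -0.7 1; 0 0 -0.8 0 0 0 1; 0 0 0 0 0 0 1; 0 0 0 0 0 0 1; 0 0 0 0 0 0 1")

```text
t: 18.0
eef_pos: [0.469, -0.1886, 0.0844]
tool_rot: [-0.0, 0.989, -0.145, 0.002]
contact_force: [0.2, 0.5, -0.3]
gripper_width: 0.256
```

Run:
```python
from h import *
corr(.4685,-.1868,.07,RYAW)
im=read_camera('wrist')[:,:,::-1].copy()
corr(.4685,-.1868,.07,RYAW)
cv2.imwrite('pics/w10.png',cv2.resize(im[20:360,200:420],None,fx=1.7,fy=1.7,interpolation=cv2.INTER_CUBIC))
```

```text
t 18.00 pos [ 0.469  -0.1886  0.0844] d cm [-0.05  0.18 -1.44] rv [-0.    0.23  0.09] F [ 0.2  0.5 -0.3] w 0.256
t 18.05 pos [ 0.4691 -0.1886  0.0845] d cm [-0.06  0.18 -1.45] rv [0.   0.24 0.09] F [-0.8 -0.2 -0.4] w 0.251
```

View pics/w10.png

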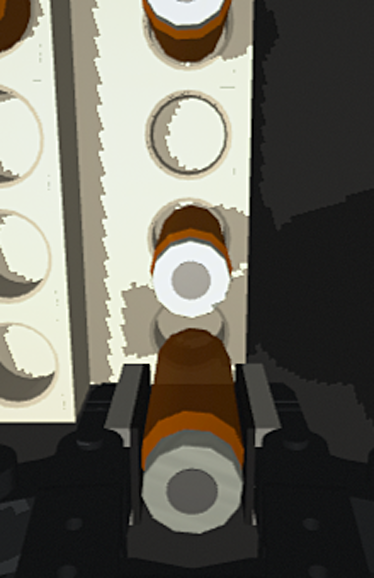

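Call:
send_rows(motion="-0.1 0.2 -0.6 0 0.2 0.1 1; 0 0 -0.8 0 0 0 1; 0 0 -0.7 0 0 0 1; 0 0 0 0 0 0 1; 0 0 0 0 0 0 1")

```text
t: 18.47
eef_pos: [0.4684, -0.1863, 0.0617]
tool_rot: [0.0, 0.99, -0.144, 0.001]
contact_force: [0.7, -0.1, 0.2]
gripper_width: 0.249
```

Run:
```python
from h import *
corr(.4685,-.1868,.0419,RYAW)
```

```text
t 18.47 pos [ 0.4684 -0.1863  0.0617] d cm [ 0.01 -0.05 -1.98] rv [ 0.01  0.08 -0.04] F [ 0.7 -0.1  0.2] w 0.249
```

Call:
send_rows(motion="0 0 -0.6 0 0 0 1; 0 0 -0.6 0 0 0 1; 0 0 -0.6 0 0 0 1; 0 0 -0.2 0 0 0 1; 0 0 0 0 0 0 1; 0 0 0 0 0 0 1")

```text
t: 18.97
eef_pos: [0.469, -0.1866, 0.0409]
tool_rot: [0.0, 0.99, -0.144, 0.001]
contact_force: [-1.5, 0.2, 5.8]
gripper_width: 0.25
```

Run:
```python
from h import *
corr(.4685,-.1868,.0419,RYAW)
```

```text
t 18.97 pos [ 0.469  -0.1866  0.0409] d cm [-0.05 -0.02  0.1 ] rv [ 0.06  0.09 -0.04] F [-1.5  0.2  5.8] w 0.25
```

Call:
send_rows(motion="0 0 0 0 0 0 0.6; 0 0 0 0 0 0 0.6; 0 0 0 0 0 0 0.6; 0 0 0 0 0 0 0.6; 0 0 1 0 0 0 0.6; 0 0 1.5 0 0 0 0.6; 0 0 2 0 0 0 0.6; 0 0 2.5 0 0 0 0.6; 0 0 2.5 0 0 0 0.6; 0 0 2.5 0 0 0 0.6; 0.2 0.5 2 0 0 0.5 0.6; 0.4 2 1 0 0 1 0.6")

```text
t: 19.97
eef_pos: [0.4708, -0.1632, 0.1977]
tool_rot: [0.0, 0.991, -0.133, -0.002]
contact_force: [0.6, -0.7, -0.6]
gripper_width: 0.4
```

Run:
```python
from h import *
im=read_camera('wrist')[:,:,::-1]; cv2.imwrite('pics/w11.png',im)
corr(*blk(-.03),.18,BYAW)
```

```text
t 20.02 pos [ 0.4732 -0.1568  0.1991] d cm [ 5.78 34.05 -1.91] rv [-0.12 -0.09 15.93] F [1.9 4.  1.7] w 0.401
```

View pics/w11.png

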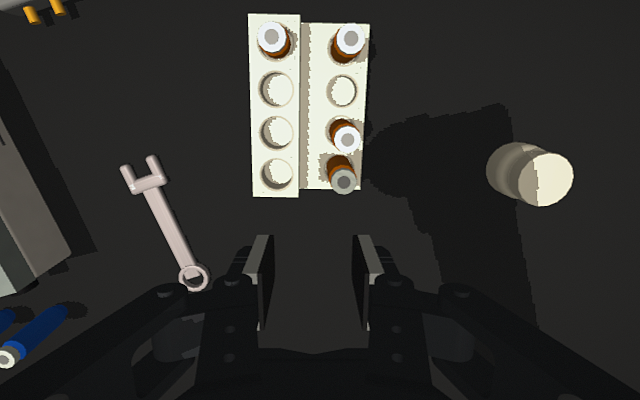

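Both long vials stand in the low row at (347,138) and (343,181). Now the short one.

Call:
send_rows(motion="0.4 2 0 0 0 1 0.3; 0.5 3 0 0 0 1.4 0.3; 0.5 3 0 0 0 1.4 0.3; 0.5 3 0 0 0 1.4 0.3; 0.5 3 0 0 0 1.4 0.3; 0.5 3 0 0 0 1.4 0.3; 0.5 3 0 0 0 1.4 0.3; 0.5 3 0 0 0 1.4 0.3; 0.5 3 0 0 0 1.4 0.3; 0.5 2.8 0 0 0 1.4 0.3; 0.4 2 0 0 0 1.3 0.3; 0.3 1.3 0 0 0 0.8 0.3; 0.1 0.7 0 0 0 0 0.3; 0 0.4 0 0 0 0 0.3; 0 0 0 0 0 0 0.3; 0 0 0 0 0 0 0.3; 0 0 0 0 0 0 0.3")

```text
t: 21.43
eef_pos: [0.5212, 0.2055, 0.1991]
tool_rot: [-0.002, 1.0, 0.022, -0.003]
contact_force: [0.5, -0.8, 0.0]
gripper_width: 0.697
```

Run:
```python
from h import *
corr(*blk(-.03),.18,BYAW)
```

```text
t 21.43 pos [0.5212 0.2055 0.1991] d cm [ 0.98 -2.18 -1.91] rv [-0.25 -0.3  -1.48] F [ 0.5 -0.8  0. ] w 0.697
```

Call:
send_rows(motion="0.9 -1.9 -0.5 -0.2 -0.3 -1.4 0.3; 0 0 0 0 0 0 0.3; 0 0 -0.5 0 0 0 0.3; 0 0 -1 0 0 0 0.3; 0 0 0 0 0 0 0.3; 0 0 0 0 0 0 0.3")

```text
t: 21.93
eef_pos: [0.5318, 0.1773, 0.1769]
tool_rot: [0.002, 1.0, 0.004, 0.0]
contact_force: [-0.1, 0.7, -0.0]
gripper_width: 0.702
```

Run:
```python
from h import *
corr(*blk(-.03),.104,BYAW)
o=get_obs();P=campose('wrist',o)
im=read_camera('wrist')[:,:,::-1].copy()
for x,z in [(-.03,.126),(0,.144),(.062,.1)]:
    p=proj(P,(*blk(x),z)); cv2.drawMarker(im,tuple(int(v) for v in p.round()),(0,0,255),cv2.MARKER_CROSS,8,1)
cv2.imwrite('pics/w12.png',im)
```

```text
t 21.93 pos [0.5318 0.1773 0.1769] d cm [-0.08  0.64 -7.29] rv [0.2  0.04 0.64] F [-0.1  0.7 -0. ] w 0.702
```

View pics/w12.png

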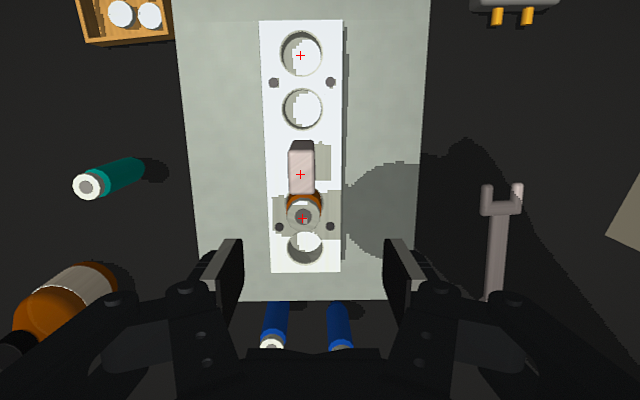

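Call:
send_rows(motion="-0.1 0.6 -0.5 0.2 0 0.6 0.3; 0 0 -1.5 0 0 0 0.3; 0 0 -2 0 0 0 0.3; 0 0 -1.3 0 0 0 0.3; 0 0 -0.5 0 0 0 0.3; 0 0 0 0 0 0 0.3; 0 0 0 0 0 0 0.3")

```text
t: 22.57
eef_pos: [0.5303, 0.1885, 0.1169]
tool_rot: [-0.002, 1.0, 0.013, 0.001]
contact_force: [0.4, -0.1, -0.7]
gripper_width: 0.701
```

Run:
```python
from h import *
corr(*blk(-.03),.103,BYAW)
```

```text
t 22.57 pos [0.5303 0.1885 0.1169] d cm [ 0.08 -0.47 -1.39] rv [-0.24  0.15 -0.37] F [ 0.4 -0.1 -0.7] w 0.701
```

Call:
send_rows(motion="0.1 -0.5 -0.4 -0.2 0.1 -0.3 0.3; 0 0 -0.6 0 0 0 0.3; 0 0 -0.2 0 0 0 0.3; 0 0 0 0 0 0 0.3; 0 0 0 0 0 0 0.3")

```text
t: 22.98
eef_pos: [0.5329, 0.1839, 0.1062]
tool_rot: [-0.001, 1.0, 0.01, 0.002]
contact_force: [0.3, 0.0, -0.5]
gripper_width: 0.704
```

Run:
```python
from h import *
corr(*blk(-.03),.103,BYAW)
```

```text
t 22.98 pos [0.5329 0.1839 0.1062] d cm [-0.19 -0.02 -0.32] rv [-0.11  0.27 -0.05] F [ 0.3  0.  -0.5] w 0.704
```

Call:
send_rows(motion="-0.2 0 -0.3 0 0.2 0 0.5; 0 0 0 0 0 0 0.8; 0 0 0 0 0 0 1; 0 0 0 0 0 0 1; 0 0 0 0 0 0 1; 0 0 0 0 0 0 1; 0 0 0 0 0 0 1")

```text
t: 23.57
eef_pos: [0.5312, 0.184, 0.1038]
tool_rot: [-0.001, 1.0, 0.01, 0.001]
contact_force: [-0.7, 0.4, -0.8]
gripper_width: 0.243
```

Run:
```python
from h import *
corr(*blk(-.03),.103,BYAW)
im=read_camera('wrist')[:,:,::-1].copy()
cv2.imwrite('pics/w13.png',cv2.resize(im[100:360,200:420],None,fx=2,fy=2,interpolation=cv2.INTER_CUBIC))
```

```text
t 23.57 pos [0.5312 0.184  0.1038] d cm [-0.02 -0.03 -0.08] rv [-0.13  0.13 -0.04] F [-0.7  0.4 -0.8] w 0.243
```

View pics/w13.png

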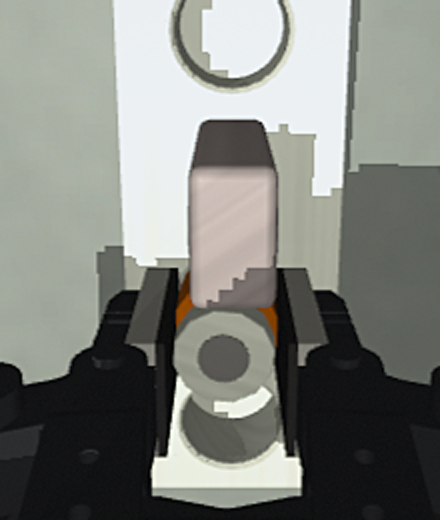

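Call:
send_rows(motion="0 0 0.4 0 0 0 1; 0 0 0.5 0 0 0 1; 0 0 0.6 0 0 0 1; 0 0 0.8 0 0 0 1; 0 0 1.2 0 0 0 1; 0 0 1.4 0 0 0 1; 0 0 1 0 0 0 1")

```text
t: 24.2
eef_pos: [0.5299, 0.1838, 0.1668]
tool_rot: [-0.001, 1.0, 0.01, -0.0]
contact_force: [0.7, 0.8, -0.4]
gripper_width: 0.241
```

Run:
```python
from h import *
print(rack(-.017,.027))
corr(*rack(-.017,.027),.16,RYAW)
```

```text
(np.float64(0.5158998347114888), np.float64(-0.14427481233563758))
t 24.20 pos [0.5299 0.1838 0.1668] d cm [ -1.4  -32.81  -0.68] rv [ -0.09  -0.03 -17.72] F [ 0.7  0.8 -0.4] w 0.241
```

Call:
send_rows(motion="0 -1 0 0 0 -1.3 1; -0.1 -2.5 0 0 0 -1.5 1; -0.1 -3 0 0 0 -1.5 1; -0.1 -3 0 0 0 -1.5 1; -0.1 -3 0 0 0 -1.5 1; -0.1 -3 0 0 0 -1.5 1; -0.1 -3 0 0 0 -1.5 1; -0.1 -3 0 0 0 -1.5 1; -0.1 -3 0 0 0 -1.5 1; -0.1 -2.5 0 0 0 -1.5 1; 0 -2 0 0 0 -1 1; 0 -1.2 0 0 0 -0.5 1; 0 -0.8 0 0 0 0 1; 0 -0.4 0 0 0 0 1; 0 0 0 0 0 0 1; 0 0 0 0 0 0 1; 0 0 0 0 0 0 1")

```text
t: 25.62
eef_pos: [0.516, -0.1488, 0.1739]
tool_rot: [-0.002, 0.989, -0.145, 0.005]
contact_force: [0.2, 0.7, -0.1]
gripper_width: 0.246
```

Run:
```python
from h import *
corr(*rack(-.017,.027),.1,RYAW)
```

```text
t 25.62 pos [ 0.516  -0.1488  0.1739] d cm [-0.01  0.45 -7.39] rv [-0.11  0.63  0.16] F [ 0.2  0.7 -0.1] w 0.246
```

Call:
send_rows(motion="0 0.3 -0.5 0 0.6 0.1 1; 0 0 -1.5 0 0 0 1; 0 0 -2 0 0 0 1; 0 0 -1.3 0 0 0 1; 0 0 -0.8 0 0 0 1; 0 0 0 0 0 0 1; 0 0 0 0 0 0 1; 0 0 0 0 0 0 1")

```text
t: 26.28
eef_pos: [0.5185, -0.1353, 0.1104]
tool_rot: [-0.003, 0.991, -0.137, -0.0]
contact_force: [-0.2, -0.2, 0.6]
gripper_width: 0.243
```

Run:
```python
from h import *
corr(.516,-.1447,.092,RYAW)
im=read_camera('wrist')[:,:,::-1].copy()
corr(.516,-.1447,.092,RYAW)
cv2.imwrite('pics/w14.png',cv2.resize(im[20:360,200:420],None,fx=1.7,fy=1.7,interpolation=cv2.INTER_CUBIC))
```

```text
t 26.28 pos [ 0.5185 -0.1353  0.1104] d cm [-0.25 -0.94 -1.84] rv [-0.3   0.01 -0.8 ] F [-0.2 -0.2  0.6] w 0.243
t 26.33 pos [ 0.5187 -0.1353  0.1107] d cm [-0.27 -0.94 -1.87] rv [-0.3   0.05 -0.8 ] F [ 0.8 -0.   0.7] w 0.241
```

View pics/w14.png

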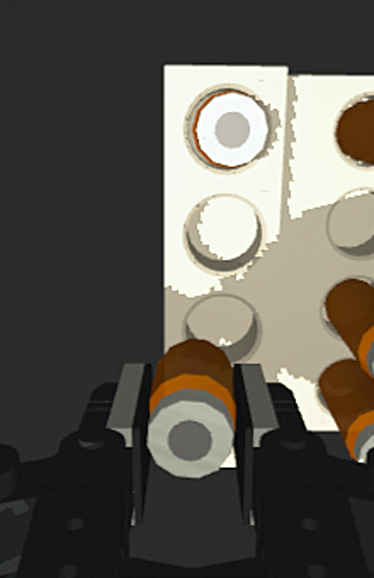

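Call:
send_rows(motion="-0.3 -0.9 -0.8 -0.3 0 -0.8 1; 0 0 -0.4 0 0 0 1; 0 0 0 0 0 0 1; 0 0 0 0 0 0 1; 0 0 0 0 0 0 1")

```text
t: 26.75
eef_pos: [0.5166, -0.1463, 0.0995]
tool_rot: [0.001, 0.989, -0.145, 0.002]
contact_force: [-0.4, 0.6, -0.0]
gripper_width: 0.243
```

Run:
```python
from h import *
corr(.516,-.1447,.076,RYAW)
im=read_camera('wrist')[:,:,::-1].copy()
corr(.516,-.1447,.076,RYAW)
cv2.imwrite('pics/w15.png',cv2.resize(im[20:360,200:420],None,fx=1.7,fy=1.7,interpolation=cv2.INTER_CUBIC))
```

```text
t 26.75 pos [ 0.5166 -0.1463  0.0995] d cm [-0.06  0.16 -2.35] rv [0.12 0.25 0.17] F [-0.4  0.6 -0. ] w 0.243
t 26.80 pos [ 0.5167 -0.1464  0.0995] d cm [-0.07  0.17 -2.35] rv [0.12 0.26 0.16] F [ 0.6  1.  -1. ] w 0.241
```

View pics/w15.png

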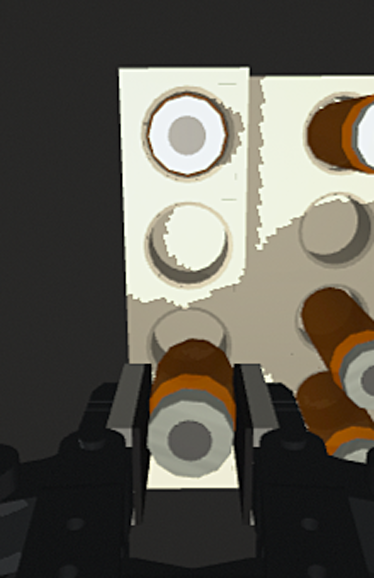

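Call:
send_rows(motion="-0.1 0.15 -0.8 0 0.2 0.1 1; 0 0 -0.8 0 0 0 1; 0 0 -0.6 0 0 0 1; 0 0 0 0 0 0 1; 0 0 0 0 0 0 1")

```text
t: 27.22
eef_pos: [0.5156, -0.1444, 0.0752]
tool_rot: [0.001, 0.99, -0.144, 0.001]
contact_force: [0.9, -0.7, -0.3]
gripper_width: 0.243
```

Run:
```python
from h import *
corr(.516,-.1447,.0608,RYAW)
```

```text
t 27.22 pos [ 0.5156 -0.1444  0.0752] d cm [ 0.04 -0.03 -1.44] rv [0.11 0.05 0.03] F [ 0.9 -0.7 -0.3] w 0.243
```

Call:
send_rows(motion="0 0 -0.5 0 0 0 1; 0 0 -0.5 0 0 0 1; 0 0 -0.4 0 0 0 1; 0 0 0 0 0 0 1; 0 0 0 0 0 0 1")

```text
t: 27.63
eef_pos: [0.5168, -0.1446, 0.0605]
tool_rot: [0.001, 0.99, -0.144, 0.001]
contact_force: [-2.3, 0.6, 4.6]
gripper_width: 0.246
```

Run:
```python
from h import *
corr(.516,-.1447,.0608,RYAW)
```

```text
t 27.63 pos [ 0.5168 -0.1446  0.0605] d cm [-0.08 -0.01  0.03] rv [0.14 0.15 0.03] F [-2.3  0.6  4.6] w 0.246
```

Call:
send_rows(motion="0 0 0 0 0 0 0.62; 0 0 0 0 0 0 0.62; 0 0 0 0 0 0 0.62; 0 0 0 0 0 0 0.62; 0 0 1 0 0 0 0.62; 0 0 1.5 0 0 0 0.62; 0 0 2 0 0 0 0.62; 0 0 2.5 0 0 0 0.62; 0 0 2.5 0 0 0 0.62; 0 0 2 0 0 0 0.62; 0.2 0.5 1 0 0 0.5 0.62; 0.4 2 0 0 0 1 0.62")

```text
t: 28.63
eef_pos: [0.5198, -0.1227, 0.1939]
tool_rot: [0.002, 0.991, -0.134, 0.0]
contact_force: [0.8, 0.7, 0.5]
gripper_width: 0.382
```

Run:
```python
from h import *
im=read_camera('wrist')[:,:,::-1]; cv2.imwrite('pics/w16.png',im)
s=read_camera('scene')[:,:,::-1]; cv2.imwrite('pics/s16.png',cv2.resize(s[190:280,220:300],None,fx=6,fy=6,interpolation=cv2.INTER_CUBIC))
corr(*blk(0),.18,BYAW)
```

```text
t 28.73 pos [ 0.5202 -0.1165  0.1926] d cm [ 4.08 30.08 -1.26] rv [ 0.   -0.05 15.98] F [ 0.3 -0.1 -0.7] w 0.381
```

View pics/w16.png

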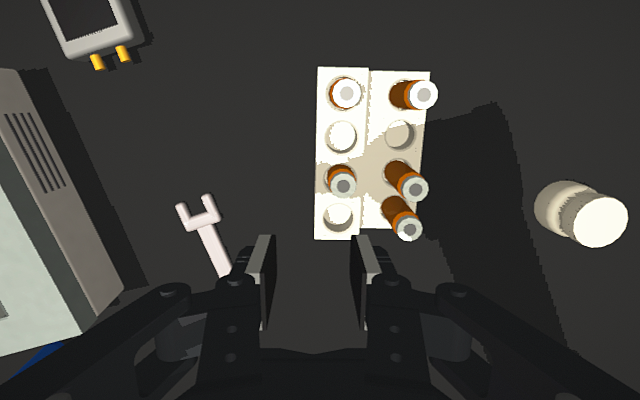

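View pics/s16.png

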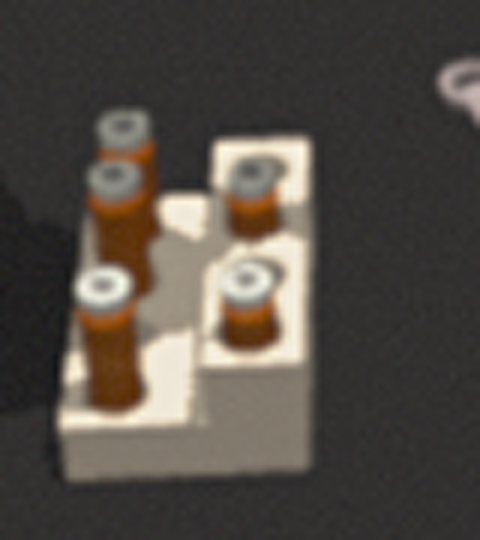

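All three vials stand upright in the rack, with caps level in each row. Now the lug.

Call:
send_rows(motion="0.3 1.5 0 0 0 1 0.3; 0.4 2.5 0 0 0 1.4 0.3; 0.4 3 0 0 0 1.4 0.3; 0.4 3 0 0 0 1.4 0.3; 0.4 3 0 0 0 1.4 0.3; 0.4 3 0 0 0 1.4 0.3; 0.4 3 0 0 0 1.4 0.3; 0.4 3 0 0 0 1.4 0.3; 0.4 2.5 0 0 0 1.4 0.3; 0.4 1.8 0 0 0 1.4 0.3; 0.2 1 0 0 0 1 0.3; 0 0.6 0 0 0 0.5 0.3; 0 0.4 0 0 0 0 0.3; 0 0 0 0 0 0 0.3; 0 0 0 0 0 0 0.3; 0 0 0 0 0 0 0.3")

```text
t: 30.07
eef_pos: [0.5549, 0.1786, 0.1911]
tool_rot: [0.002, 1.0, 0.007, -0.005]
contact_force: [-0.2, -0.4, -0.5]
gripper_width: 0.702
```

Run:
```python
from h import *
corr(*blk(0),.18,BYAW)
```

```text
t 30.07 pos [0.5549 0.1786 0.1911] d cm [ 0.61  0.57 -1.11] rv [ 0.26 -0.54  0.23] F [-0.2 -0.4 -0.5] w 0.702
```

Call:
send_rows(motion="0.5 0.5 -0.5 0.2 -0.5 0.2 0.3; 0 0 -1.5 0 0 0 0.3; 0 0 -1.5 0 0 0 0.3; 0 0 -1.3 0 0 0 0.3; 0 0 -0.7 0 0 0 0.3; 0 0 0 0 0 0 0.3; 0 0 0 0 0 0 0.3")

```text
t: 30.65
eef_pos: [0.5632, 0.1778, 0.1336]
tool_rot: [0.001, 1.0, 0.004, 0.002]
contact_force: [0.2, -0.4, 0.3]
gripper_width: 0.698
```

Run:
```python
from h import *
corr(*blk(0),.104,BYAW)
o=get_obs();P=campose('wrist',o)
im=read_camera('wrist')[:,:,::-1].copy()
for x,y,z in [(-.062,0,.1),(-.03,0,.1),(0,0,.144),(.062,0,.1),(.03,0,.1),(.08,.024,.1),(.08,-.024,.1),(-.08,.024,.1),(-.08,-.024,.1)]:
    p=proj(P,(*blk(x,y),z)); cv2.drawMarker(im,tuple(int(v) for v in p.round()),(0,0,255),cv2.MARKER_CROSS,8,1)
cv2.imwrite('pics/w17.png',im)
```

```text
t 30.65 pos [0.5632 0.1778 0.1336] d cm [-0.22  0.65 -2.96] rv [0.14 0.26 0.6 ] F [ 0.2 -0.4  0.3] w 0.698
```

View pics/w17.png

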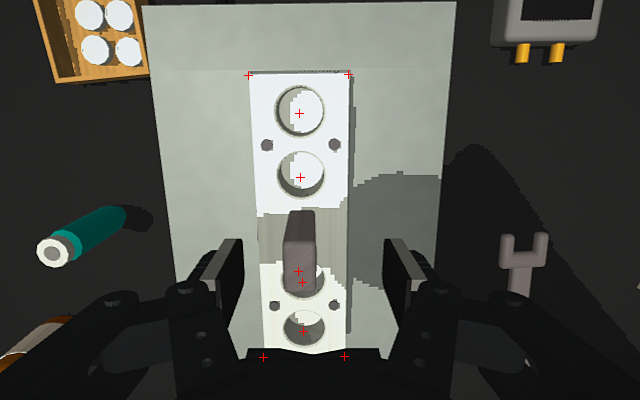

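Call:
send_rows(motion="-0.2 0.6 -0.5 0.1 0.2 0.6 0.3; 0 0 -1 0 0 0 0.3; 0 0 -1 0 0 0 0.3; 0 0 -0.3 0 0 0 0.3; 0 0 0 0 0 0 0.3; 0 0 0 0 0 0 0.3")

```text
t: 31.2
eef_pos: [0.5622, 0.1852, 0.1047]
tool_rot: [-0.0, 1.0, 0.01, 0.002]
contact_force: [-0.3, -0.0, 0.7]
gripper_width: 0.704
```

Run:
```python
from h import *
corr(*blk(0),.104,BYAW)
```

```text
t 31.20 pos [0.5622 0.1852 0.1047] d cm [-0.12 -0.09 -0.07] rv [-0.05  0.25 -0.06] F [-0.3 -0.   0.7] w 0.704
```

Call:
send_rows(motion="-0.1 -0.1 0 0 0.2 0 0.4; 0 0 0 0 0 0 0.7; 0 0 0 0 0 0 1; 0 0 0 0 0 0 1; 0 0 0 0 0 0 1; 0 0 0 0 0 0 1; 0 0 0 0 0 0 1; 0 0 0 0 0 0 1", newtons=100)

```text
t: 31.87
eef_pos: [0.5615, 0.1835, 0.1054]
tool_rot: [-0.0, 1.0, 0.01, 0.001]
contact_force: [0.2, -0.7, -0.0]
gripper_width: 0.151
```

Run:
```python
from h import *
corr(*blk(0),.104,BYAW); o=get_obs(); print(o['torque'])
```

```text
t 31.87 pos [0.5615 0.1835 0.1054] d cm [-0.05  0.08 -0.14] rv [-0.03  0.07 -0.03] F [ 0.2 -0.7 -0. ] w 0.151
[-0.03476578  0.01587556  0.07367556]
```

Call:
send_rows(motion="0 0.16 0.07 -2 0 0 1; 0 0.18 0.08 -2 0 0 1; 0 0 0 0 0 0 1")

```text
t: 32.12
eef_pos: [0.5614, 0.1868, 0.1069]
tool_rot: [0.035, 0.999, 0.009, 0.0]
contact_force: [-0.6, -0.7, 0.3]
gripper_width: 0.152
```

```bash
cat >> h.py <<'E'
def rock():
    o=get_obs(); w,a,b,c=o['tool_rot']; R=Rn.from_quat([a,b,c,w])
    T=Rn.from_euler('z',BYAW)*Rn.from_euler('x',np.pi)
    print('t %.2f'%o['t'],'lean deg (block axes)',(Rn.from_euler('z',-BYAW).apply((R*T.inv()).as_rotvec(degrees=True))).round(2),'pos mm',np.round(np.array(o['eef_pos'])*1000,1),'F',np.round(o['contact_force'],1),'M',np.round(o['torque'],2),'w',round(o['gripper_width'],3))
E
python3 - <<'E'
from h import *
rock()
E
```

```text
t 32.12 lean deg (block axes) [-4.04  0.   -0.04] pos mm [561.4 186.8 106.9] F [-0.6 -0.7  0.3] M [0.24 0.02 0.11] w 0.152
```

Call:
send_rows(motion="0 0.16 0.07 -2 0 0 1; 0 0.08 0.04 -0.9 0 0 1; 0 0 0 0 0 0 1; 0 0 0 0 0 0 1")

```text
t: 32.45
eef_pos: [0.5615, 0.1883, 0.108]
tool_rot: [0.06, 0.998, 0.009, -0.0]
contact_force: [-0.5, -1.9, 1.0]
gripper_width: 0.148
```

Run:
```python
from h import *
rock()
im=read_camera('wrist')[:,:,::-1].copy(); cv2.imwrite('pics/w18.png',im)
s=read_camera('scene')[:,:,::-1]; cv2.imwrite('pics/s18.png',cv2.resize(s[150:260,335:450],None,fx=5,fy=5,interpolation=cv2.INTER_CUBIC))
```

```text
t 32.45 lean deg (block axes) [-6.93  0.08 -0.05] pos mm [561.5 188.3 108. ] F [-0.5 -1.9  1. ] M [0.1  0.06 0.16] w 0.148
```

View pics/w18.png

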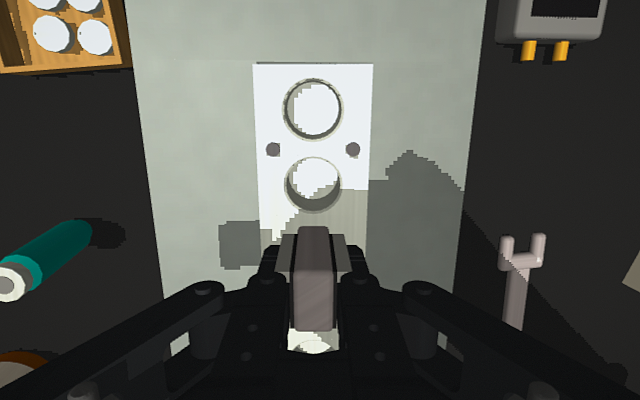

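View pics/s18.png

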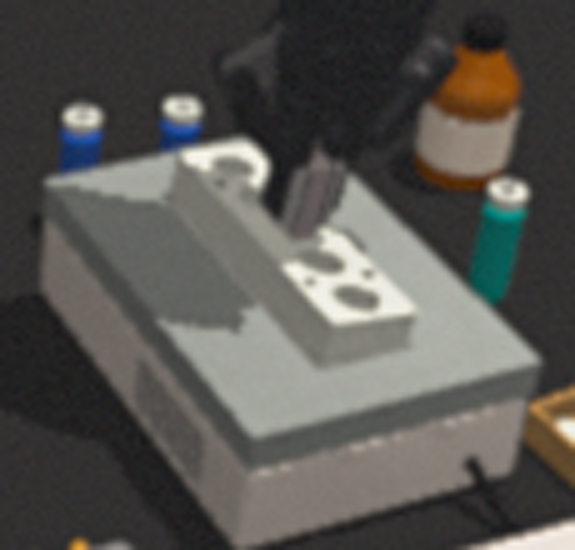

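The block leans left with the gripper. From the tool pose, its right edge is about 5.8 mm up while the left edge stays on the floor. Now I rock over to the right, keeping the freed right edge above its plungers.

Call:
send_rows(motion="0 -0.13 0.1 2.3 0 0 1; 0 -0.13 0.1 2.3 0 0 1; 0 -0.13 0.1 2.3 0 0 1; 0 0 0 0 0 0 1")

```text
t: 32.88
eef_pos: [0.5603, 0.1824, 0.1055]
tool_rot: [-0.003, 1.0, 0.008, -0.001]
contact_force: [0.9, 3.7, -3.2]
gripper_width: 0.15
```

Run:
```python
from h import *
rock()
```

```text
t 32.88 lean deg (block axes) [ 0.36  0.12 -0.14] pos mm [560.3 182.4 105.5] F [ 0.9  3.7 -3.2] M [ 0.76 -0.4  -0.04] w 0.15
```

Call:
send_rows(motion="0 -0.12 0.08 2.2 0 0 1; 0 -0.15 0.09 2.2 0 0 1; 0 -0.15 0.09 2.2 0 0 1; 0 0 0 0 0 0 1; 0 0 0 0 0 0 1")

```text
t: 33.3
eef_pos: [0.5601, 0.1788, 0.108]
tool_rot: [-0.062, 0.998, 0.009, -0.001]
contact_force: [0.7, 1.3, -5.1]
gripper_width: 0.151
```

Run:
```python
from h import *
rock()
```

```text
t 33.30 lean deg (block axes) [ 7.14  0.   -0.06] pos mm [560.1 178.8 108. ] F [ 0.7  1.3 -5.1] M [-0.3  -0.41  0.12] w 0.151
```

Call:
send_rows(motion="0 0 0.25 0 0 0 1; 0 0 0.25 0 0 0 1")

```text
t: 33.47
eef_pos: [0.5598, 0.1783, 0.1103]
tool_rot: [-0.061, 0.998, 0.009, -0.001]
contact_force: [5.3, 2.5, -18.9]
gripper_width: 0.15
```

Run:
```python
from h import *
rock()
```

```text
t 33.47 lean deg (block axes) [ 7.03  0.06 -0.02] pos mm [559.8 178.3 110.3] F [  5.3   2.5 -18.9] M [ 0.12 -1.74 -0.03] w 0.15
```

Call:
send_rows(motion="0 0.17 0.2 -2.3 0 0 1; 0 0.17 0.2 -2.3 0 0 1; 0 0.17 0.2 -2.3 0 0 1")

```text
t: 33.72
eef_pos: [0.5602, 0.1833, 0.1133]
tool_rot: [0.001, 1.0, 0.008, -0.002]
contact_force: [-0.3, 0.0, -3.3]
gripper_width: 0.149
```

Run:
```python
from h import *
rock()
```

```text
t 33.72 lean deg (block axes) [-0.07  0.2  -0.17] pos mm [560.2 183.3 113.3] F [-0.3  0.  -3.3] M [ 0.1  -0.74  0.15] w 0.149
```

Call:
send_rows(motion="0.05 0.05 0.3 0 0 0 1; 0 0 0.4 0 0 0 1; 0 0 0.4 0 0 0 1; 0 0 0 0 0 0 1")

```text
t: 34.05
eef_pos: [0.559, 0.1847, 0.1242]
tool_rot: [0.003, 1.0, 0.01, -0.003]
contact_force: [0.3, 0.6, -6.4]
gripper_width: 0.149
```

Run:
```python
from h import *
rock()
```

```text
t 34.05 lean deg (block axes) [-0.33  0.38  0.05] pos mm [559.  184.7 124.2] F [ 0.3  0.6 -6.4] M [ 0.05 -0.07  0.02] w 0.149
```

Call:
send_rows(motion="0.2 0 0.4 0.3 -0.4 0 1; 0 0 0.5 0 0 0 1; 0 0 0.5 0 0 0 1; 0 0 0.4 0 0 0 1; 0 0 0 0 0 0 1; 0 0 0 0 0 0 1")

```text
t: 34.55
eef_pos: [0.5595, 0.1825, 0.1435]
tool_rot: [-0.0, 1.0, 0.008, -0.001]
contact_force: [-0.7, -0.9, -7.1]
gripper_width: 0.146
```

Run:
```python
from h import *
rock(); corr(.5613,.184,.1455,BYAW)
im=read_camera('wrist')[:,:,::-1].copy(); cv2.imwrite('pics/w19.png',im)
s=read_camera('scene')[:,:,::-1]; cv2.imwrite('pics/s19.png',cv2.resize(s[130:280,220:450],None,fx=3.4,fy=3.4,interpolation=cv2.INTER_CUBIC))
rock()
```

```text
t 34.55 lean deg (block axes) [ 0.04  0.14 -0.14] pos mm [559.5 182.5 143.5] F [-0.7 -0.9 -7.1] M [-0.02  0.06 -0.01] w 0.146
t 34.55 pos [0.5595 0.1825 0.1435] d cm [0.18 0.15 0.2 ] rv [-0.04 -0.14  0.14] F [-0.7 -0.9 -7.1] w 0.146
t 34.65 lean deg (block axes) [ 0.04  0.14 -0.13] pos mm [559.5 182.6 143.3] F [-1.5 -0.1 -7.4] M [ 0.03 -0.01  0.01] w 0.15
```

View pics/w19.png

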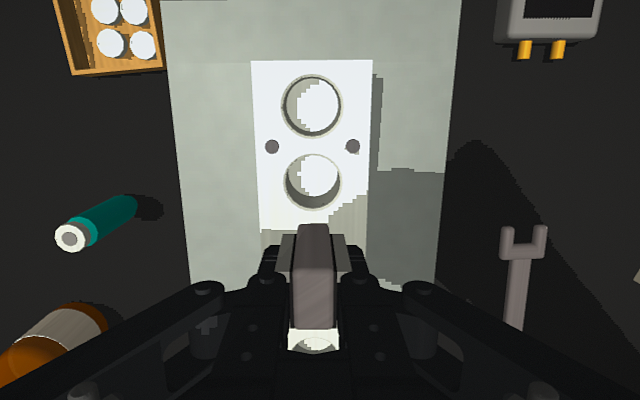

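View pics/s19.png

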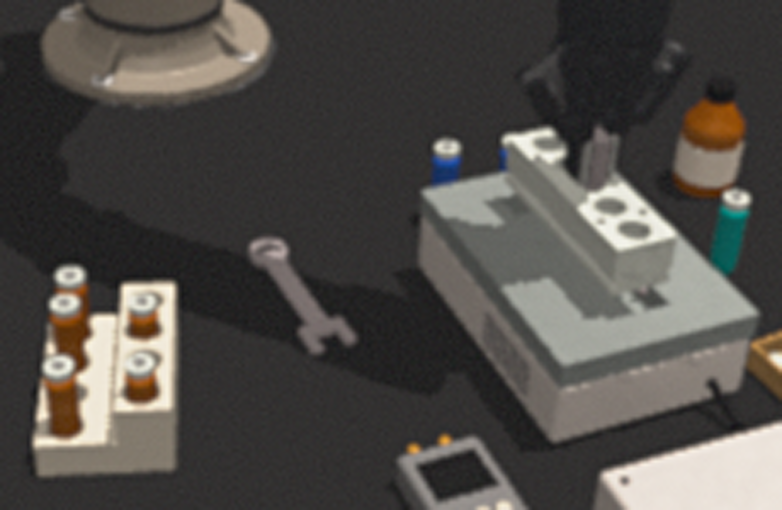

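Run:
```python
from h import *
o=get_obs();P=campose('wrist',o); print(np.abs(o['joint_vel']).max())
e=np.array(o['eef_pos']); im=cv2.imread('pics/w19.png')
c,s=np.cos(BYAW),np.sin(BYAW)
for dz in (0,.002):
  for x,y,z in [(.08,.024,.04),(.08,-.024,.04),(.062,0,.04),(.03,0,.04),(0,0,.084)]:
    X=e+[c*x-s*y-.0005,s*x+c*y+.0005,z-.0454+dz]; p=proj(P,X); print(dz,(x,y,z),p.round(1))
    if dz==0: cv2.drawMarker(im,tuple(int(v) for v in p.round()),(0,0,255),cv2.MARKER_CROSS,6,1)
cv2.imwrite('pics/w19m.png',cv2.resize(im[40:240,200:430],None,fx=3,fy=3,interpolation=cv2.INTER_CUBIC))
```

```text
0.006074087454353932
0 (0.08, 0.024, 0.04) [251.5  65.9]
0 (0.08, -0.024, 0.04) [372.6  65.7]
0 (0.062, 0, 0.04) [312.2 112.4]
0 (0.03, 0, 0.04) [312.3 187.7]
0 (0, 0, 0.084) [312.3 307.4]
0.002 (0.08, 0.024, 0.04) [250.6  65.5]
0.002 (0.08, -0.024, 0.04) [373.4  65.3]
0.002 (0.062, 0, 0.04) [312.1 112.6]
0.002 (0.03, 0, 0.04) [312.3 188.9]
0.002 (0, 0, 0.084) [312.3 310.9]
```

View pics/w19m.png

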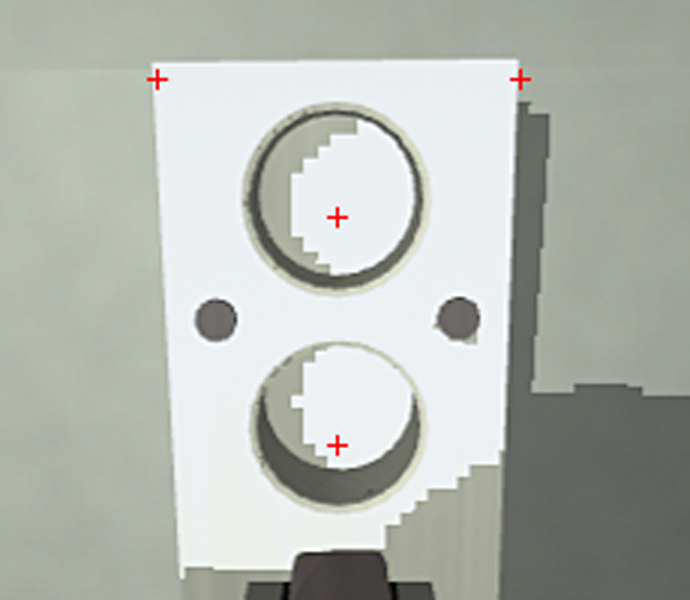

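Run:
```python
from h import *
a=cv2.imread('pics/w18.png');b=cv2.imread('pics/w19.png')
f=lambda i:cv2.resize(i[50:345,240:385],None,fx=2,fy=2,interpolation=cv2.INTER_CUBIC)
cv2.imwrite('pics/cmp.png',np.hstack([f(a),f(b)]))
# pins centroids
for n,i in (('18',a),('19',b)):
    g=cv2.cvtColor(i,cv2.COLOR_BGR2GRAY).astype(float)
    for (x0,x1) in ((262,283),(343,363)):
        sub=g[138:160,x0:x1]; w=np.clip(180-sub,0,None); yy,xx=np.mgrid[138:160,x0:x1]; print(n,'pin',(w*xx).sum()/w.sum(),(w*yy).sum()/w.sum())
    for r in (70,80,):
        row=g[r,235:390]; d=np.diff(row); print('row',r,'edges',235+np.argsort(-np.abs(d))[:4]+.5)
    for cc in (270,355):
        col=g[50:80,cc]; print('col',cc,50+np.argmax(np.abs(np.diff(col)))+.5, col[:20].astype(int))
```

```text
18 pin 272.9146967275175 148.957432489274
18 pin 352.61602757432144 148.9048685911245
row 70 edges [372.5 252.5 251.5 373.5]
row 80 edges [252.5 304.5 322.5 371.5]
col 270 63.5 [178 178 177 178 177 177 178 177 178 179 182 163 107 127 209 245 239 237
 237 237]
col 355 63.5 [166 166 166 166 167 167 167 167 168 168 169 166 140 147 233 242 238 237
 237 238]
19 pin 271.70362511052167 146.11759504862954
19 pin 352.54130038148946 145.64322441532593
row 70 edges [250.5 371.5 372.5 251.5]
row 80 edges [371.5 318.5 382.5 297.5]
col 270 60.5 [177 178 177 177 177 178 177 177 177 172 192 245 238 237 237 237 237 237
 237 237]
col 355 59.5 [166 166 167 166 166 167 168 167 162 184 246 239 237 237 237 237 237 237
 237 237]
```

View pics/cmp.png

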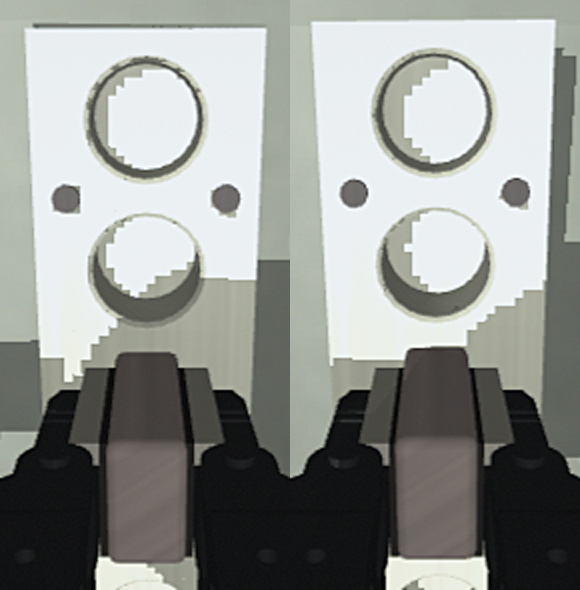

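Run:
```python
from h import *
from scipy.optimize import least_squares
c=calibration('wrist');K=np.array(c['mtx']);H=np.linalg.inv(np.array(c['hand_eye']))
cv=lambda x,y,o:np.array([240+(x-o+.5)/2-.5,50+(y+.5)/2-.5])
M=np.array([(.08,.024,.04),(.08,-.024,.04),(.062,0,.04),(.03,0,.04),(.012,0,.084),(-.012,0,.084)])
O={'18':[cv(*p,0) for p in [(25,28),(266,28),(146,118),(146,269),(145,440),(146,561)]],'19':[cv(*p,290) for p in [(312,22),(555,19),(434.5,112.5),(435,264),(434,440),(434,561)]]}
# pins: add as half-separations later
T0=Rn.from_euler('x',180,degrees=True).as_matrix() # block axes -> tool axes (aligned)
def f(p,o):
    R=T0@Rn.from_rotvec(p[3:6]).as_matrix()
    X=(M-[0,0,.062])@R.T+[p[0],p[1],p[2]]
    Y=X@H[:3,:3].T+H[:3,3]; q=Y@K.T; q=q[:,:2]/q[:,2:]
    r=(q-np.array(o)); return np.concatenate([r.ravel(),p[3:6]*0])
for k,o in O.items():
    r=least_squares(f,[0,0,-.0187,0,0,0],args=(o,)); J=r.jac; C=np.linalg.inv(J.T@J)
    print(k,'t mm',(r.x[:3]*1000).round(1),'rot deg',np.degrees(r.x[3:]).round(2),'sd(0.5px)',(np.degrees(np.sqrt(np.diag(C))[3:])*.5).round(2),'res',r.fun[:12].round(1))
P=campose('scene');
for n in ['pics/s18.png','pics/s19.png']: pass
o=get_obs();e=np.array(o['eef_pos'])
for ph in (0,-.02,-.04,-.06):
    R=(Rn.from_euler('z',BYAW)*Rn.from_euler('y',ph)).as_matrix()
    out=[]
    for m in [(-.08,.024,.04),(-.08,-.024,.04),(.08,-.024,.04),(.08,.024,.04),(.08,-.024,0)]:
        q=proj(P,e+[0,0,.0187]+R@(np.array(m)-[0,0,.062])); out.append(((q-[220,130]+.5)*3.4-.5).round(0))
    print(ph,[tuple(v) for v in out])
```

```text
18 t mm [  0.2  -0.4 -13.5] rot deg [-0.18 -0.95  0.11] sd(0.5px) [0.35 0.49 0.21] res [ 0.5 -0.2 -0.4 -0.4 -0.1  0.7 -0.  -0.4  0.2  0.  -0.2  0.2]
19 t mm [  1.1  -0.5 -14.3] rot deg [-0.57 -1.79  0.45] sd(0.5px) [0.35 0.48 0.2 ] res [-0.  -0.5  0.1 -0.  -0.2  0.6  0.2  0.1 -0.3 -0.1  0.3 -0.1]
0 [(np.float64(566.0), np.float64(121.0)), (np.float64(511.0), np.float64(132.0)), (np.float64(619.0), np.float64(246.0)), (np.float64(678.0), np.float64(232.0)), (np.float64(611.0), np.float64(292.0))]
-0.02 [(np.float64(566.0), np.float64(123.0)), (np.float64(511.0), np.float64(134.0)), (np.float64(619.0), np.float64(245.0)), (np.float64(679.0), np.float64(230.0)), (np.float64(613.0), np.float64(292.0))]
-0.04 [(np.float64(566.0), np.float64(125.0)), (np.float64(511.0), np.float64(136.0)), (np.float64(620.0), np.float64(243.0)), (np.float64(680.0), np.float64(229.0)), (np.float64(614.0), np.float64(291.0))]
-0.06 [(np.float64(566.0), np.float64(127.0)), (np.float64(511.0), np.float64(138.0)), (np.float64(621.0), np.float64(241.0)), (np.float64(680.0), np.float64(227.0)), (np.float64(615.0), np.float64(290.0))]
```

Run:
```python
from h import *
from scipy.optimize import least_squares
c=calibration('wrist');K=np.array(c['mtx']);H=np.linalg.inv(np.array(c['hand_eye']))
cv=lambda x,y,o:np.array([240+(x-o+.5)/2-.5,50+(y+.5)/2-.5])
M=[(.08,.024,.04),(.08,-.024,.04),(.062,0,.04),(.03,0,.04),(.012,0,.084),(-.012,0,.084)]
O={'18':[cv(*p,0) for p in [(25,28),(266,28),(146,118),(146,269),(145,440),(146,561)]]+[np.array([272.91,148.96]),np.array([352.62,148.90])],'19':[cv(*p,290) for p in [(312,22),(555,19),(434.5,112.5),(435,264),(434,440),(434,561)]]+[np.array([271.70,146.12]),np.array([352.54,145.64])]}
T0=Rn.from_euler('x',180,degrees=True).as_matrix()
W=np.repeat([1,1,1,1,1,1,4,4],2)
def pr(p,pin):
    R=T0@Rn.from_rotvec(p[3:6]).as_matrix()
    Mm=np.array(M+[(pin[0],pin[1],.04),(pin[0],-pin[1],.04)])
    Y=((Mm-[0,0,.062])@R.T+p[:3])@H[:3,:3].T+H[:3,3]; q=Y@K.T; return q[:,:2]/q[:,2:]
f=lambda v:np.concatenate([((pr(v[:6],v[12:])-O['18']).ravel()*W),((pr(v[6:12],v[12:])-O['19']).ravel()*W)])
r=least_squares(f,[0,0,-.015,0,0,0]*2+[.046,.016],x_scale=np.array([.01]*14)); C=np.linalg.inv(r.jac.T@r.jac)
print((r.x[:3]*1e3).round(1),np.degrees(r.x[3:6]).round(2),(r.x[6:9]*1e3).round(1),np.degrees(r.x[9:12]).round(2),r.x[12:].round(4),'sd',(.5*np.degrees(np.sqrt(C[10,10]+C[4,4]-2*C[4,10]))).round(2)); print((r.fun/np.r_[W,W]).round(1))
```

```text
[  0.1  -0.4 -13.5] [-0.22 -0.84  0.11] [  1.2  -0.5 -14.3] [-0.53 -1.89  0.44] [0.0457 0.0171] sd 0.63
[ 0.6  0.2 -0.4 -0.  -0.1  1.1  0.1 -0.1  0.2  0.2 -0.2  0.4 -0.  -0.
  0.  -0.1 -0.1 -0.9  0.1 -0.4 -0.2  0.3  0.1 -0.2 -0.3 -0.2  0.3 -0.3
  0.   0.1 -0.   0.1]
```

Call:
send_rows(motion="0.14 0.11 0.15 0 1 0.1 1; 0 0 0 0 0 0 1; 0 0 0 0 0 0 1; 0 0 0 0 0 0 1")

```text
t: 34.98
eef_pos: [0.5608, 0.1839, 0.1442]
tool_rot: [-0.0, 1.0, 0.009, -0.011]
contact_force: [0.8, -0.1, -8.1]
gripper_width: 0.151
```

Run:
```python
from h import *
rock()
s=read_camera('scene')[:,:,::-1]; cv2.imwrite('pics/s20.png',cv2.resize(s[130:280,220:450],None,fx=3.4,fy=3.4,interpolation=cv2.INTER_CUBIC))
cv2.imwrite('pics/s20z.png',cv2.resize(s[150:260,335:450],None,fx=5,fy=5,interpolation=cv2.INTER_CUBIC))
im=read_camera('wrist')[:,:,::-1].copy(); cv2.imwrite('pics/w20.png',im)
rock()
```

```text
t 34.98 lean deg (block axes) [ 0.06  1.31 -0.  ] pos mm [560.8 183.9 144.2] F [ 0.8 -0.1 -8.1] M [ 0.01 -0.04 -0.04] w 0.151
t 35.08 lean deg (block axes) [ 0.05  1.32 -0.  ] pos mm [560.6 183.9 144.2] F [-0.4  0.3 -7.5] M [ 0.01 -0.04 -0.05] w 0.15
```

View pics/s20z.png

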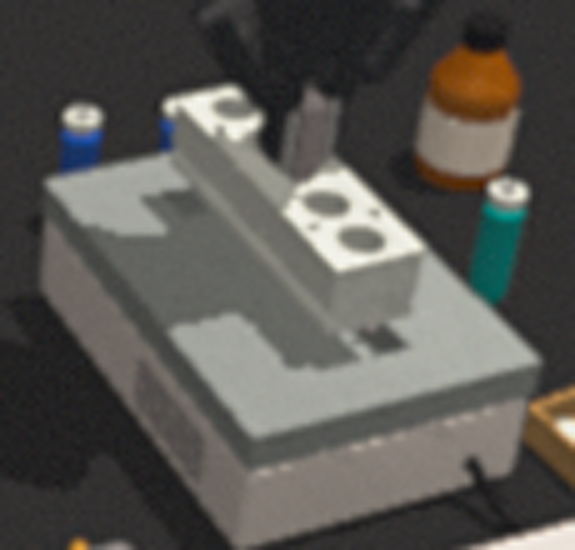

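Run:
```python
from h import *
P=campose('scene');e=np.array(get_obs()['eef_pos'])
for ph in (-.03,0,.03):
    R=(Rn.from_euler('z',BYAW)*Rn.from_euler('y',ph)).as_matrix(); out=[]
    for m in [(-.08,-.024,.04),(-.08,.024,.04),(.08,-.024,.04),(.08,.024,.04),(.08,-.024,0),(.08,.024,0)]:
        q=proj(P,e+[0,0,.0187]+R@(np.array(m)-[0,0,.062])); out.append(((q-[335,150]+.5)*5-.5).round(0).astype(int).tolist())
    print(ph,out)
# heater deck ref corners
print([((proj(P,(*blk(x,y),.08))-[335,150]+.5)*5-.5).round().astype(int).tolist() for x,y in [(-.115,-.08),(.115,-.08),(.115,.08)]])
s=cv2.imread('pics/s20z.png'); cv2.imwrite('pics/s20zz.png',cv2.resize(s[60:360,140:450],None,fx=2,fy=2))
```

```text
-0.03 [[180, 98], [260, 82], [341, 258], [428, 237], [331, 328], [417, 306]]
0 [[180, 94], [260, 77], [339, 262], [427, 240], [328, 329], [414, 308]]
0.03 [[180, 89], [260, 73], [338, 265], [425, 244], [325, 331], [411, 309]]
[[49, 177], [258, 435], [546, 358]]
```

View pics/s20zz.png

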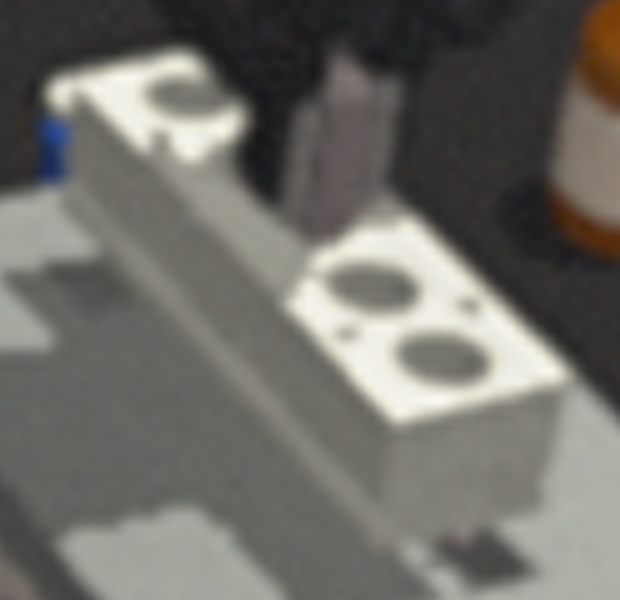

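Run:
```python
from h import *
a=cv2.imread('pics/w17.png');b=cv2.imread('pics/w20.png')
for n,i,bx in (('17',a,[(256,278),(324,346),(264,285),(324,345)]),('20',b,[(262,283),(343,363)])):
    g=cv2.cvtColor(i,cv2.COLOR_BGR2GRAY).astype(float)
    for k,(x0,x1) in enumerate(bx):
        y0,y1=(134,158) if k<2 else (295,318)
        sub=g[y0:y1,x0:x1]; w=np.clip(160-sub,0,None); yy,xx=np.mgrid[y0:y1,x0:x1]; print(n,'pin',((w*xx).sum()/w.sum()).round(2),((w*yy).sum()/w.sum()).round(2))
    
f=lambda i,y0,y1:cv2.resize(i[y0:y1,240:385],None,fx=2,fy=2,interpolation=cv2.INTER_CUBIC)
cv2.imwrite('pics/cmp2.png',np.hstack([f(a,60,355),f(b,50,345)]))
```

```text
17 pin 266.54 144.58
17 pin 333.86 143.86
17 pin 274.16 305.02
17 pin 333.55 304.53
20 pin 271.82 146.07
20 pin 352.59 145.31
```

View pics/cmp2.png

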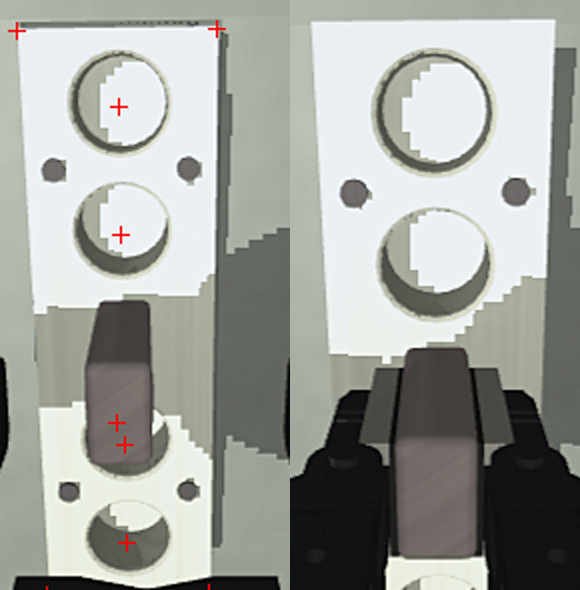

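Run:
```python
from h import *
from scipy.optimize import least_squares
c=calibration('wrist');K=np.array(c['mtx']);H=np.linalg.inv(np.array(c['hand_eye']))
cv=lambda x,y,o,r0:np.array([240+(x-o+.5)/2-.5,r0+(y+.5)/2-.5])
base=[(.08,.024,.04),(.08,-.024,.04),(.062,0,.04),(.03,0,.04),(.012,0,.084),(-.012,0,.084)]
A=np.array
D={'17':([cv(*p,0,60) for p in [(18,30),(219,27),(119,101),(122,228),(119,362),(119,463),(127,537)]]+[A([266.54,144.58]),A([333.86,143.86]),A([274.16,305.02]),A([333.55,304.53])],1),
'18':([cv(*p,0,50) for p in [(25,28),(266,28),(146,118),(146,269),(145,440),(146,561)]]+[A([272.91,148.96]),A([352.62,148.90])],0),
'19':([cv(*p,290,50) for p in [(312,22),(555,19),(434.5,112.5),(435,264),(434,440),(434,561)]]+[A([271.70,146.12]),A([352.54,145.64])],0),
'20':([cv(*p,290,50) for p in [(311,22),(555,19),(434.5,112),(435,264),(434,439),(433.5,558)]]+[A([271.82,146.07]),A([352.59,145.31])],0)}
T0=Rn.from_euler('x',180,degrees=True).as_matrix()
ks=list(D)
def res(v):
    out=[];px,py=v[24:]
    for i,k in enumerate(ks):
        o,full=D[k]; p=v[6*i:6*i+6]
        m=base+([(-.062,0,.04)] if full else [])+[(px,py,.04),(px,-py,.04)]+([(-px,py,.04),(-px,-py,.04)] if full else [])
        Y=((A(m)-[0,0,.062])@(T0@Rn.from_rotvec(p[3:]).as_matrix()).T+p[:3])@H[:3,:3].T+H[:3,3]; q=Y@K.T
        w=np.ones((len(m),1)); w[-(4 if full else 2):]=4
        out.append(((q[:,:2]/q[:,2:]-A(o))*w).ravel())
    return np.concatenate(out)
r=least_squares(res,[0,0,-.0187,0,0,0]*4+[.0457,.0171],x_scale=.01); C=np.linalg.pinv(r.jac.T@r.jac)
for i,k in enumerate(ks):
    p=r.x[6*i:6*i+6]; print(k,(p[:3]*1e3).round(1),np.degrees(p[3:]).round(2),'sd pitch',(.5*np.degrees(np.sqrt(C[6*i+4,6*i+4]))).round(2))
print(r.x[24:])
```

```text
17 [-1.  -6.1 12.8] [-0.04  1.06  0.77] sd pitch 0.13
18 [  0.1  -0.4 -13.7] [-0.22 -0.66  0.11] sd pitch 0.45
19 [  1.2  -0.5 -14.5] [-0.53 -1.72  0.43] sd pitch 0.45
20 [  1.1  -0.5 -13.8] [-0.78 -2.02  0.61] sd pitch 0.46
[0.0457912  0.01709649]
```

Run:
```python
from h import *
P=campose('scene'); s=read_camera('scene')[:,:,::-1].copy(); cv2.imwrite('pics/s21.png',s); print(get_obs()['t'])
e=np.array(get_obs()['eef_pos'])
def line(img,A,B,t0,t1,half=5):
    g=cv2.cvtColor(img,cv2.COLOR_BGR2GRAY).astype(np.float32); A,B=np.array(A),np.array(B)
    d=(B-A)/np.linalg.norm(B-A); n=np.array([-d[1],d[0]]); L=np.linalg.norm(B-A); out=[]
    for t in np.arange(t0*L,t1*L,.7):
        k=np.arange(-half,half+.01,.2); p=A+d*t+n*k[:,None]
        v=cv2.remap(g,p[:,0].astype(np.float32).reshape(1,-1),p[:,1].astype(np.float32).reshape(1,-1),cv2.INTER_LINEAR)[0]
        v=np.convolve(v,np.ones(5)/5,'same'); dv=np.diff(v); dv[:5]=0;dv[-5:]=0; i=np.argmax(np.abs(dv)); out.append((t,k[i]+.1,dv[i]))
    return np.array(out)
def pts(o,ph,y,z):
    R=(Rn.from_euler('z',BYAW)*Rn.from_euler('y',ph)).as_matrix(); return [proj(P,o+R@np.array((x,y,z))) for x in (-.08,.08)]
im0=cv2.imread('pics/scene0.png')
bias=np.array([-.8,1.4])
for n,img,o in (('seated',im0,np.array([*blk(0),.06])),('now',s,e-[0,0,.0454])):
    for nm,y,z in (('top -y',-.024,.04),('top +y',.024,.04)):
        A,B=pts(o,0,y,z); A=A+bias;B=B+bias; A2,B2=pts(o,.0175,y,z)
        n_=np.array([-(B-A)[1],(B-A)[0]])/np.linalg.norm(B-A)
        r=line(img,A,B,.03,.97,4); L=np.linalg.norm(B-A)
        # robust fit
        w=np.abs(r[:,2])>1.5; 
        t,k=r[w,0],r[w,1]
        for _ in range(5):
            c=np.polyfit(t,k,1); rr=np.abs(np.polyval(c,t)-k); m=rr<max(.6,2*np.median(rr)); t,k=t[m],k[m]
        print(n,nm,'len',L.round(1),'n',len(t),'of',len(r),'offset ends',np.polyval(c,[0,L]).round(2),'per deg slope change',(((B2+bias-B)-(A2+bias-A))@n_).round(2))
```

```text
35.1333
seated top -y len 46.2 n 62 of 63 offset ends [-0.12 -0.11] per deg slope change 0.7
seated top +y len 46.5 n 31 of 63 offset ends [-2.84 -0.34] per deg slope change 0.73
now top -y len 46.3 n 56 of 63 offset ends [-0.72 -0.43] per deg slope change 0.74
now top +y len 46.6 n 39 of 63 offset ends [ 2.81 -2.41] per deg slope change 0.77
```

Run:
```python
from h import *
rock(); t=read_camera('top')[:,:,::-1]; cv2.imwrite('pics/t22.png',cv2.resize(t[130:270,180:480],None,fx=2.6,fy=2.6));
```

```text
t 35.13 lean deg (block axes) [ 0.04  1.32 -0.01] pos mm [560.6 183.8 144.2] F [-0.6 -0.3 -7.2] M [ 0.01 -0.   -0.03] w 0.15
```

View pics/t22.png

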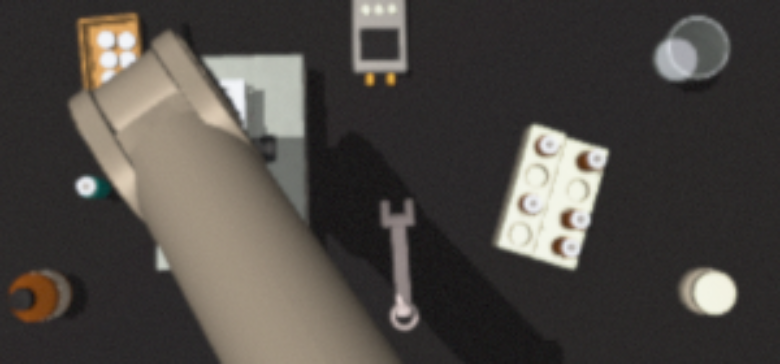

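The top view shows the rack with two long vials and one short one added. The surrounding items I can see are where they were, and the arm is still.

```bash
python3 -c "
from station import *
print(hand_in())"
```

```text
the job is handed in; nothing more can be done
None
```

I handed the job in at about 35 s. The three vials are in the rack, and the gripper holds the insert still, about 19 mm above its well.

- **Vials:** The two long ones are in the low step at x = -17 and -51 mm. The short one is in the high step at x = -17 mm. Each settled at the expected height with about 5 N of contact, and the pictures show them upright.
- **Rocking:** I leaned the insert about 6.9° to the left, then about 7.1° to the right.
    - **Not as planned:** while rocking right, the freed right side sank back down. It seemed to catch again: a short upward pull of about 2 mm while leaning right met about 19 N, weight included.
    - **How I freed it:** I rocked the insert back to level with the left side held up, and it came free. It then hung at its own weight of about 7 N.
- **Level:** The insert tipped about 1° lengthways in the grip, so I turned the tool 1.3° to correct it. My final checks disagree:

| Check | Tilt of the insert, lengthways |
|---|---|
| Scene camera, compared with the seated insert | about 0.4°, far end low |
| Wrist camera, compared with the insert leaning left | about 0° |
| Wrist camera, compared with the picture before gripping | up to 1.5°, far end high |

- **Other items:** In the last top view, the items I could see had not moved. The arm hid the two blue vials there, but a scene view shortly before showed them standing in place.

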